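# Put the melting cups away dry

### The job

Put the steel melting cups away so that they stay dry: swing the cabinet door wide open by its handle, pull its tray all the way out, and stand the cups on the tray as one upright nest, each inside the next larger, the widest outermost and near the middle. Then push the tray fully home and shut the door completely; keep the door well open whenever the tray is out, and leave the tape, the separator pack and the tester where they are.

Things in the scene. Friction and masses are not known exactly. Their poses are not given: they have to be found in the camera images.
- cup1: steel melting cup, open round can, wall 2.5 mm, floor 4 mm thick, outer diameter 68 mm, height 34 mm, inner diameter 63 mm, foot edge bevelled 4 mm; 220 g. Origin: centre of its underside, z up through the mouth. The widest and lowest cup, always present; stands open side up on the table to the left.
- cup2: steel melting cup, open round can, wall 2.5 mm, floor 4 mm thick, outer diameter 56 mm, height 45 mm, inner diameter 51 mm, foot edge bevelled 4 mm; 170 g. Origin: centre of its underside, z up through the mouth. May be absent; stands likewise. Fits any wider cup with 3.5 mm or more play all round; inside the next wider one its rim stands 15 mm higher.
- cup3: steel melting cup, open round can, wall 2.5 mm, floor 4 mm thick, outer diameter 44 mm, height 56 mm, inner diameter 39 mm, foot edge bevelled 4 mm; 120 g. Origin: centre of its underside, z up through the mouth. May be absent; stands likewise. Fits any wider cup with 3.5 mm or more play all round; inside the next wider one its rim stands 15 mm higher.
- cup4: steel melting cup, open round can, wall 2.5 mm, floor 4 mm thick, outer diameter 32 mm, height 67 mm, inner diameter 27 mm, foot edge bevelled 4 mm; 90 g. Origin: centre of its underside, z up through the mouth. May be absent; stands likewise. Fits any wider cup with 3.5 mm or more play all round; inside the next wider one its rim stands 15 mm higher.
- cabinet: low grey steel storage cabinet fixed on the table to the right, 160 mm wide, 135 mm deep, roof 120 mm high (underside of roof 110 mm). Origin: on the table under the middle of the front edge of its roof; x points into the cabinet (its back), y to its left, z up. It is turned about z by up to 0.25 rad.
- door (a joint): the cabinet's door, a 160 mm wide, 45 mm deep pan hinged at the right edge (seen from the robot); rad, 0 shut, grows as it swings out towards the robot and to the right, stop at 1.9; stays where left, light friction (0.08 N m). It may stand a little ajar. While shut it covers the tray's grip.
- door_hinge (a point): point on the door's vertical hinge axis, right front edge of the cabinet, 80 mm above the table
- door_handle (a point): grip point on the door's handle, a vertical round steel bar 10 mm thick from 42 to 102 mm above the table, 30 mm in front of the door's face, 40 mm from the door's free (left) edge; the point is on its axis, 85 mm up; x points to the door face, y along the door away from the hinge: pinch along y, from above
- tray (a joint): pull-out tray inside the cabinet, m, 0 fully home, 0.125 fully out towards the front (the cabinet's -x); stays where left, friction 1.5 N
- tray_handle (a point): grip point on the tray's grip, an upright steel blade 10 mm thick (y), 34 mm deep (x), from 18 to 88 mm above the table, standing out in front of the tray; the point is 82 mm above the table, 19 mm in front of the tray's front edge; axes as the cabinet's: pinch along y, from above
- tray_floor (a point): centre of the tray's floor surface (20 mm above the table); the tray is 118 mm deep (x), 122 mm wide (y) with a lip 8 mm above its floor; axes as the cabinet's
- tape_roll: roll of masking tape, 100 mm across, 25 mm high, lying on the table; bystander, leave alone
- separator_pack: white pack of separator sheets, 119x124x24 mm, lying on the table; bystander, leave alone
- meter: hand-held cell tester, 145x68x42 mm, lying on the table beyond the cups; bystander, leave alone
Not all that is in view belongs to the job. Leave any red look-alike of the cup1 alone.

How it is judged:
By the outcome, as a careful person would: the job done as asked, in the order asked, and still so for the second after the job is handed in, with the robot touching nothing.
Of cup2, cup3, cup4 only 2 to 3 are there at a start; the rules pass over those that are not, and their reading is None.
At some moment in a run one of cup1, cup2, cup3 may be knocked a few centimetres aside while the robot is not near it.
It also fails if it takes over 208 s, if anything falls off the work surface, if the arm or the gripper's body presses on something with over 40 N, if the wrist force passes 120 N, or if a joint passes its speed limit or range.

### The arm

A 7-joint arm with a two-finger parallel gripper is mounted at the origin on a cart in front of the work surface, level with it; the furniture and walls round the work are solid. World frame = base frame: x ahead of the robot, y to its left, z up, the work surface at z = 0. Lengths are in m, angles in rad, forces in N, time in s.
With the tool pointing down it reaches from about 0.4 to 0.875 m from the base axis. Payload 19.3 kg.
Tool frame: the origin (TCP) lies midway between the tips of the shut fingers; the grasp point (between the pads) lies 19 mm behind it; z points along the fingers, y is the direction in which the jaws open and shut (so a half turn about z gives the same grasp; the last joint's range is limited). The gripper opens to 85 mm and grips with 20 to 120 N. Pads are 22 mm wide; open, the fingers measure 114 mm over their backs; the gripper's body (76 mm by 85 mm) begins 54 mm behind the grasp point. The pads swing forward as they close: fully open they stand 13 mm farther back than shut.
Start: joints at [-1.277, 0.521, -0.036, 1.599, 0.021, 1.021, -0.113], TCP at [0.222, 0.584, 0.231] pointing down, gripper open.
Joint ranges: [-2.91, 2.91], [-0.3, 2.13], [-1.5, 1.42], [0.17, 2.43], [-1.26, 4.41], [0.16, 1.93], [-2.52, 2.52]. Speed limits (rad/s): [1.89, 1.89, 2.39, 2.39, 3.01, 3.01, 3.01].

### API

Orientations are given as [roll, pitch, yaw] about the fixed x, y, z axes, in that order (R = Rz(yaw) Ry(pitch) Rx(roll)).
In Python, from workcell import bot, eyes gives the robot as it stands. The module is installed in compiled form; this text tells all that it offers.
- The arm moves only by the shell command python3 -m jog 'ROWS' [FORCE]. ROWS is JSON, a list of rows, each an object with "delta_pos": the shift along the world's x, y, z in mm, a list of three; "spin": the turn about the world's z in rad; "claw": the closure, from 0 (fully open) to 1 (shut). In form: [{"delta_pos": [tx, ty, tz], "spin": spin, "claw": claw}, ...]. A call has 1 to 8 rows; each row is the pose to reach, as a shift and turn from the pose measured when the call began; what a row does not reach only later rows make up. A row lasts 1/10 s, in which the tool goes at most 50 mm and 8.59 degrees, less where a joint would pass 70% of its speed; a pose out of reach is approached as far as the arm can. A call with a gripper value outside its range is refused whole. The fingers move at their own pace and stop on an object; FORCE is the grip in N (left out, the last holds). Time passes only in rows, so rows that repeat a pose let the fingers close. It gives the time, the measured TCP pose, the force and the opening at its end, in the units of the state.
- bot.observe(): the state, without advancing time (a new reading comes with each control period).
- eyes.grab_frame(name): name is "scene" or "top"; returns the picture (400x640x3 uint8, blue, green, red); there is no depth.
- eyes.camera_params(name): a dict with "fx", "fy", "cx", "cy" (pixels), "origin" and "attitude" of the camera in the world. Camera axes: x right, y up, looking along -z (the intrinsics and any distortion apply to the point x, -y, -z); pixel columns grow to the right and rows downward; lengths in m; the calibration is good to about 2 mm. A picture is of the moment at which its call begins. camera_params takes no time and is no camera call.
- bot.job_done(): hands the job in, once; it reports no verdict.
The state is a dict: "clock": time; "qpos": joint angles; "qd": joint speeds; "joint_efforts": joint torques, N m; "position": TCP position; "tool_rot": TCP orientation; "force": force on the tool from outside, world axes, zero at the start; "moment": the same for the moment, N m; "grip_width": finger opening in m.
Only numpy, scipy, OpenCV 4.12 (cv2) and the standard library are available. Lean on these libraries where they do the work, as an engineer would, in place of code of your own. Each camera call takes 0.05 s, during which the arm holds its last target. There are 200 camera calls.

## Working session

There is one attempt and no reset: what is moved stays moved. The work goes in short steps, Python scripts to look and compute and a shell command to move; the robot and the scene stay as the last step left them, time stands still between calls to the robot, and variables do not carry over. Pictures are saved under pics/ and viewed, about 12 in all and at most 16, crops included, and the job is handed in when it is done.

```bash
mkdir -p pics; ls; python3 - <<'E'
from workcell import bot, eyes
import cv2
print(bot.observe())
for n in ("scene","top"):
    print(n,eyes.camera_params(n)); cv2.imwrite(f"pics/{n}0.png",eyes.grab_frame(n))
E
```

```text
pics
{'clock': 0.0, 'qpos': array([-1.27722215,  0.52201298, -0.03630969,  1.60001943,  0.02121525,
        1.02112176, -0.11279155]), 'qd': array([-0.00083889,  0.00046302,  0.00095104, -0.00111543, -0.0006757 ,
        0.0009004 ,  0.00079037]), 'joint_efforts': array([-1.18790253e-03, -9.27102542e+01,  1.97913609e+00, -3.69943357e+01,
        1.77263212e-02,  7.96428969e-03, -1.37934447e-05]), 'position': array([0.22230165, 0.58375138, 0.2307225 ]), 'tool_rot': array([-3.14042137e+00,  1.07256075e-04,  2.77780984e+00]), 'force': array([-0.03020784,  0.0028383 ,  0.08739416]), 'moment': array([-0.03754304, -0.03981014,  0.00905026]), 'grip_width': 0.08521089966151024}
scene {'fx': 366.12041734997996, 'fy': 366.12041734997996, 'cx': 318.061677824331, 'cy': 198.39223674210078, 'origin': array([ 0.56676483, -0.68861283,  1.04734411]), 'attitude': array([ 0.71309523,  0.01508416, -0.00583232])}
top {'fx': 374.2552922797634, 'fy': 374.2552922797634, 'cx': 319.5208485461847, 'cy': 197.91639781567466, 'origin': array([0.37441032, 0.15405354, 1.45941577]), 'attitude': array([ 0.12610042, -0.01503423, -1.56619117])}
```

View pics/scene0.png

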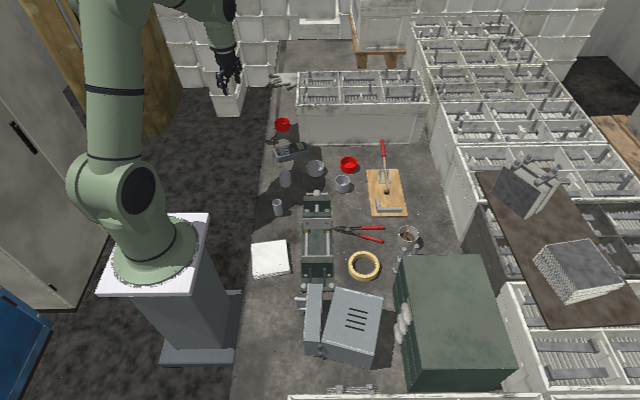

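View pics/top0.png

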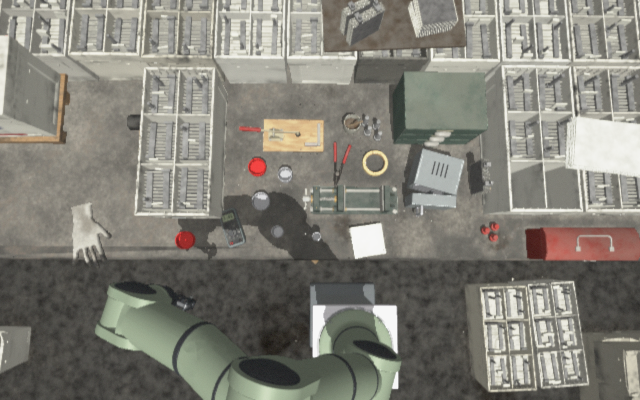

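```bash
cat > h.py <<'E'
import numpy as np, cv2
from scipy.spatial.transform import Rotation as Ro
from workcell import bot, eyes
P={n:eyes.camera_params(n) for n in("scene","top")}
def ray(n,u,v):
    p=P[n]; R=Ro.from_euler('xyz',p["attitude"]).as_matrix()
    return p["origin"],R@np.array([(u-p["cx"])/p["fx"],-(v-p["cy"])/p["fy"],-1])
def pt(n,u,v,z):
    o,d=ray(n,u,v); return o+d*(z-o[2])/d[2]
def px(n,X):
    p=P[n]; R=Ro.from_euler('xyz',p["attitude"]).as_matrix(); c=R.T@(np.array(X)-p["origin"])
    return np.array([p["cx"]+p["fx"]*c[0]/-c[2],p["cy"]-p["fy"]*c[1]/-c[2]])
def crop(im,x0,y0,x1,y1,s): return cv2.resize(im[y0:y1,x0:x1],None,fx=s,fy=s,interpolation=cv2.INTER_CUBIC)
E
python3 - <<'E'
from h import *
t=cv2.imread("pics/top0.png"); s=cv2.imread("pics/scene0.png")
a=crop(t,220,145,335,250,3.4); b=crop(t,400,140,500,220,4)
c=crop(s,255,145,370,235,3.4); d=crop(s,290,270,390,370,3)
W=np.zeros((600,800,3),np.uint8)
for im,x,y in((a,0,0),(b,395,0),(c,0,300),(d,395,300)):
    h,w=min(im.shape[0],600-y),min(im.shape[1],800-x); 
    if y==0:h=min(h,300 if x else 358)
    W[y:y+h,x:x+w]=im[:h,:w]
cv2.imwrite("pics/c1.png",W)
for u,v in((261,199),(286,173),(277,231),(317,236)): print(pt("top",u,v,.04))
for u,v in((283,125),(316,168),(286,178),(343,184),(277,207)): print("s",pt("scene",u,v,.04))
E
```

```text
[0.54885294 0.35668233 0.04      ]
[0.65034271 0.26307731 0.04      ]
[0.42754919 0.2934768  0.04      ]
[0.40951894 0.14238931 0.04      ]
s [0.40447014 0.61382388 0.04      ]
s [0.54948769 0.34050923 0.04      ]
s [0.434475   0.28839962 0.04      ]
s [0.65086244 0.2526316  0.04      ]
s [0.40967615 0.14493879 0.04      ]
```

View pics/c1.png

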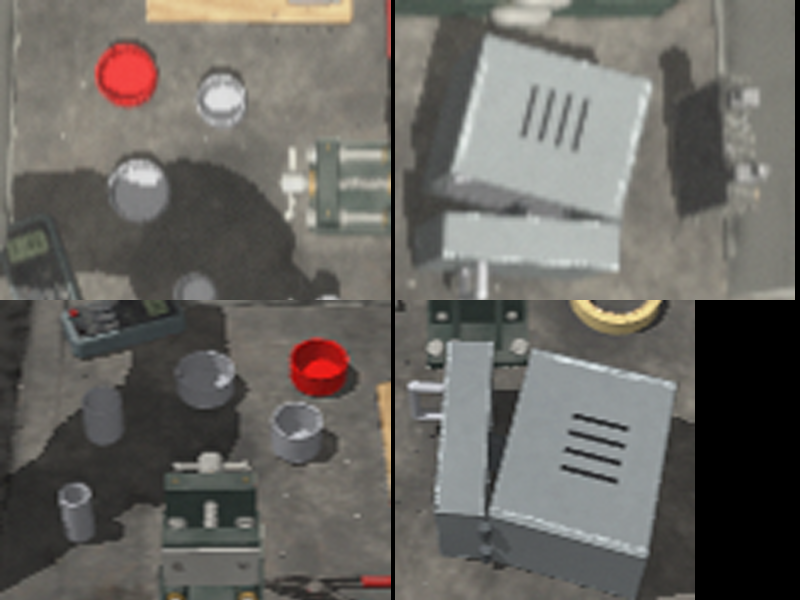

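```bash
python3 - <<'E'
from h import *
t=cv2.imread("pics/top0.png"); s=cv2.imread("pics/scene0.png")
for n,u,v in(("BL",423.25,149.5),("BR",463.75,161.25),("FR",456.25,193.75),("FL",414.25,185),("dLb",413,193.75),("dLf",412,204.25),("dRf",455.75,207)): print(n,pt("top",u,v,.12))
S=lambda X,Y:(290+(X-395)/3,270+(Y-300)/3)
for n,X,Y in(("FL",533,348),("BL",676,382),("BR",646,553),("FR",491,514),("dLf",447,343),("dLb",494,343),("dRf",437,513),("dRb",487,515)): print("s",n,pt("scene",*S(X,Y),.12))
print("h",pt("scene",*S(412,386),.102))
W=np.hstack([crop(t,405,185,465,220,6),crop(s,285,280,335,315,8)]) if 0 else None
a=crop(t,405,180,465,220,8);b=crop(s,285,275,345,313,8)
h=min(a.shape[0],b.shape[0]);cv2.imwrite("pics/c2.png",np.vstack([a[:h,:480],b[:h,:480]])[:600])
E
```

```text
BL [ 0.72659371 -0.24663065  0.12      ]
BR [ 0.68360154 -0.39477539  0.12      ]
FR [ 0.56281536 -0.3620405   0.12      ]
FL [ 0.59392922 -0.20972322  0.12      ]
dLb [ 0.56176138 -0.20429293  0.12      ]
dLf [ 0.52342772 -0.19963364  0.12      ]
dRf [ 0.51441491 -0.3582094   0.12      ]
s FL [ 0.60531978 -0.20846887  0.12      ]
s BL [ 0.73297773 -0.24381957  0.12      ]
s BR [ 0.69031753 -0.39244953  0.12      ]
s FR [ 0.56455427 -0.35966188  0.12      ]
s dLf [ 0.52572529 -0.20229661  0.12      ]
s dLb [ 0.56935535 -0.20289584  0.12      ]
s dRf [ 0.51944884 -0.35833155  0.12      ]
s dRb [ 0.56120793 -0.36044882  0.12      ]
h [ 0.49325625 -0.23595094  0.102     ]
```

View pics/c2.png

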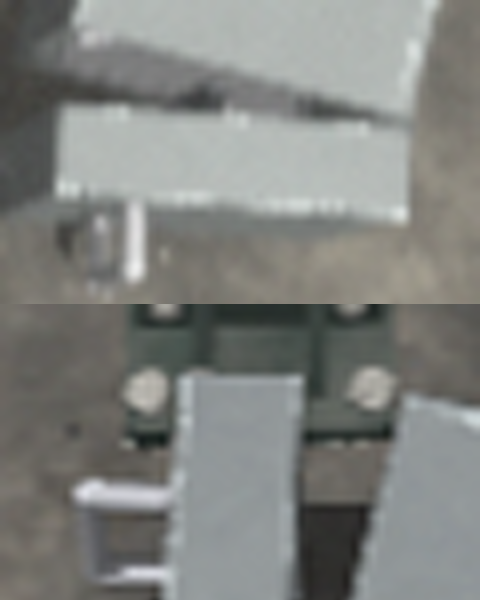

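Top/scene views show all four cups (top px cup1 (261,199), cup2 (286,173), cup3 (277,231), cup4 (317,236)), door slightly ajar (~0.2 rad), handle bar near (.494,-.237). Moving there.

```bash
python3 -m jog '[{"delta_pos":[258,-434,20],"spin":-1.2,"claw":0},{"delta_pos":[258,-434,20],"spin":-1.2,"claw":0},{"delta_pos":[258,-434,20],"spin":-1.2,"claw":0},{"delta_pos":[258,-434,20],"spin":-1.2,"claw":0},{"delta_pos":[258,-434,20],"spin":-1.2,"claw":0},{"delta_pos":[258,-434,20],"spin":-1.2,"claw":0},{"delta_pos":[258,-434,20],"spin":-1.2,"claw":0},{"delta_pos":[258,-434,20],"spin":-1.2,"claw":0}]' 60
```

```text
clock: 0.9
position: [0.427, 0.2385, 0.2469]
tool_rot: [-3.141, -0.0, 1.572]
force: [1.3, 0.6, 0.3]
grip_width: 0.0853
```

```bash
python3 -m jog '[{"delta_pos":[67,-476,-27],"spin":-1.62,"claw":0},{"delta_pos":[67,-476,-27],"spin":-1.62,"claw":0},{"delta_pos":[67,-476,-27],"spin":-1.62,"claw":0},{"delta_pos":[67,-476,-27],"spin":-1.62,"claw":0},{"delta_pos":[67,-476,-27],"spin":-1.62,"claw":0},{"delta_pos":[67,-476,-27],"spin":-1.62,"claw":0},{"delta_pos":[67,-476,-27],"spin":-1.62,"claw":0},{"delta_pos":[67,-476,-27],"spin":-1.62,"claw":0}]'; python3 - <<'E'
from h import *
print(bot.observe()["qpos"])
E
```

```text
clock: 1.7
position: [0.4823, -0.1569, 0.2244]
tool_rot: [-3.141, -0.0, 0.372]
force: [1.8, 0.7, -0.4]
grip_width: 0.0852
[-0.33009751  0.42447898  0.70729989  1.9386445  -0.34919459  0.9029096
 -0.64501591]
```

```bash
python3 -m jog '[{"delta_pos":[12,-81,-40],"spin":-0.42,"claw":0.3},{"delta_pos":[12,-81,-40],"spin":-0.42,"claw":0.3},{"delta_pos":[12,-81,-70],"spin":-0.42,"claw":0.3},{"delta_pos":[12,-81,-70],"spin":-0.42,"claw":0.3},{"delta_pos":[12,-81,-70],"spin":-0.42,"claw":0.3}]'; python3 - <<'E'
from h import *
o=bot.observe();print(o["position"],o["tool_rot"],o["grip_width"])
t=eyes.grab_frame("top");s=eyes.grab_frame("scene")
cv2.imwrite("pics/c3.png",np.vstack([crop(t,395,170,495,220,6),crop(s,270,260,370,310,6)]))
E
```

```text
clock: 2.2
position: [0.4941, -0.2374, 0.1546]
tool_rot: [-3.14, 0.001, -0.044]
force: [1.1, 0.7, 1.3]
grip_width: 0.06
[ 0.49410872 -0.2373956   0.15464261] [-3.14036527e+00  9.66575227e-04 -4.35465721e-02] 0.05997993487957867
```

View pics/c3.png

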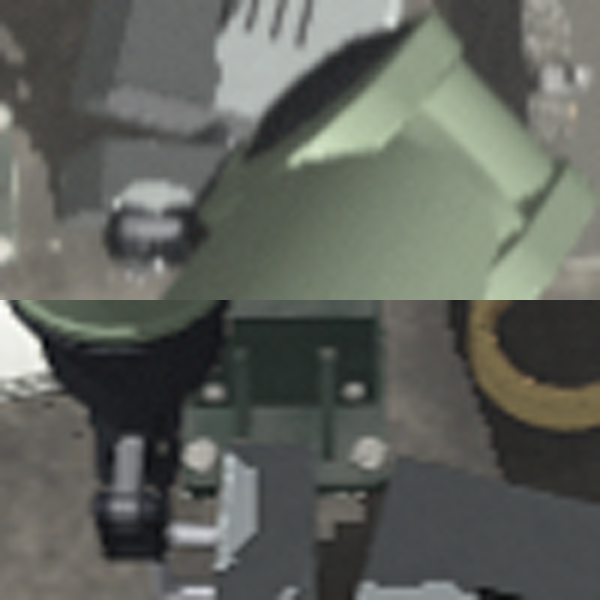

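The gripper hovers straight over the handle bar (the upper handle post vanishes under the fingers). Descend and grip.

```bash
python3 -m jog '[{"delta_pos":[0,0,-50],"spin":0,"claw":0.3},{"delta_pos":[0,0,-86],"spin":0,"claw":0.3},{"delta_pos":[0,0,-86],"spin":0,"claw":0.9},{"delta_pos":[0,0,-86],"spin":0,"claw":1},{"delta_pos":[0,0,-86],"spin":0,"claw":1},{"delta_pos":[0,0,-86],"spin":0,"claw":1},{"delta_pos":[0,0,-86],"spin":0,"claw":1}]' 60;  python3 - <<'E'
import numpy as np
H=np.array([.563,-.361])
h=np.array([.494,-.2375])-H
for a in np.arange(0,1.76,.125):
    c,s=np.cos(a),np.sin(a); p=np.array([[c,-s],[s,c]])@h-h; print(round(a,3),(p*1000).round())
E
```

```text
clock: 3.0
position: [0.4955, -0.236, 0.0718]
tool_rot: [-3.138, -0.003, -0.042]
force: [-4.7, 10.2, 17.1]
grip_width: 0.0085
0.0 [0. 0.]
0.125 [-15. -10.]
0.25 [-28. -21.]
0.375 [-40. -34.]
0.5 [-51. -48.]
0.625 [-59. -64.]
0.75 [-66. -80.]
0.875 [-70. -97.]
1.0 [ -72. -115.]
1.125 [ -72. -133.]
1.25 [ -70. -150.]
1.375 [ -66. -167.]
1.5 [ -59. -184.]
1.625 [ -51. -199.]
1.75 [ -40. -213.]
```

```bash
python3 -m jog '[{"delta_pos":[-7,-5,1],"spin":0.06,"claw":1},{"delta_pos":[-15,-10,1],"spin":0.125,"claw":1},{"delta_pos":[-28,-21,1],"spin":0.25,"claw":1},{"delta_pos":[-40,-34,1],"spin":0.375,"claw":1},{"delta_pos":[-51,-48,1],"spin":0.5,"claw":1}]'
```

```text
clock: 3.5
position: [0.4429, -0.2829, 0.0729]
tool_rot: [-3.135, -0.002, 0.465]
force: [2.4, -0.4, -33.5]
grip_width: 0.0085
```

```bash
python3 -m jog '[{"delta_pos":[0,0,-2],"spin":0,"claw":1},{"delta_pos":[0,0,-2],"spin":0,"claw":1}]';python3 - <<'E'
from h import *
o=bot.observe();print(o["position"],o["tool_rot"],o["grip_width"],o["force"])
t=eyes.grab_frame("top");s=eyes.grab_frame("scene")
cv2.imwrite("pics/c4.png",np.vstack([crop(t,395,160,495,220,5),crop(s,270,260,370,320,5)]))
E
```

```text
clock: 3.7
position: [0.4427, -0.2832, 0.0726]
tool_rot: [-3.135, -0.003, 0.463]
force: [-6.0, 3.6, 11.9]
grip_width: 0.0081
[ 0.44269545 -0.2832165   0.07261639] [-3.13545883e+00 -2.98310844e-03  4.63210260e-01] 0.008129219051318252 [-6.03684011  3.63437842 11.9335317 ]
```

View pics/c4.png

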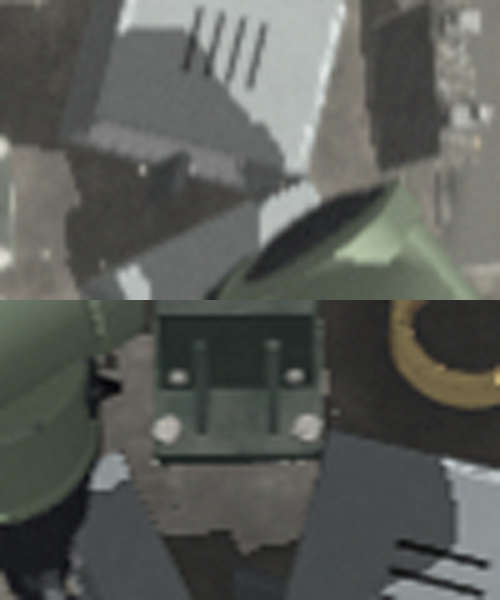

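The door follows (about 0.7 rad open). Continue the arc.

```bash
python3 -m jog '[{"delta_pos":[-8,-16,1],"spin":0.125,"claw":1},{"delta_pos":[-15,-32,1],"spin":0.25,"claw":1},{"delta_pos":[-19,-49,1],"spin":0.375,"claw":1},{"delta_pos":[-21,-67,1],"spin":0.5,"claw":1},{"delta_pos":[-21,-85,1],"spin":0.625,"claw":1},{"delta_pos":[-19,-102,1],"spin":0.75,"claw":1},{"delta_pos":[-15,-119,1],"spin":0.875,"claw":1},{"delta_pos":[-8,-136,1],"spin":1.0,"claw":1}]'
```

```text
clock: 4.6
position: [0.4329, -0.419, 0.0735]
tool_rot: [-3.131, -0.003, 1.467]
force: [-4.9, 2.2, -22.5]
grip_width: 0.0083
```

```bash
python3 -m jog '[{"delta_pos":[9,-15,0],"spin":0.125,"claw":1},{"delta_pos":[9,-15,0],"spin":0.125,"claw":0.5},{"delta_pos":[9,-15,0],"spin":0.125,"claw":0.4},{"delta_pos":[9,-15,0],"spin":0.125,"claw":0.4},{"delta_pos":[9,-15,50],"spin":0.125,"claw":0.4},{"delta_pos":[9,-15,100],"spin":0.125,"claw":0.3},{"delta_pos":[-10,100,120],"spin":-0.15,"claw":0.3},{"delta_pos":[-10,140,120],"spin":-0.3,"claw":0.3}]';
python3 -m jog '[{"delta_pos":[-10,200,40],"spin":-0.15,"claw":0.3},{"delta_pos":[-10,200,40],"spin":-0.3,"claw":0.3},{"delta_pos":[-10,250,40],"spin":-0.45,"claw":0.3},{"delta_pos":[-10,250,40],"spin":-0.6,"claw":0.3},{"delta_pos":[-10,250,40],"spin":-0.75,"claw":0.3}]';python3 - <<'E'
from h import *
o=bot.observe();print(o["position"],o["tool_rot"],o["grip_width"],o["force"])
t=eyes.grab_frame("top");s=eyes.grab_frame("scene")
cv2.imwrite("pics/t5.png",t);cv2.imwrite("pics/s5.png",s)
cv2.imwrite("pics/c5.png",np.vstack([crop(t,395,165,495,225,5),crop(s,270,260,370,320,5)]))
E
```

```text
clock: 5.4
position: [0.4284, -0.3353, 0.1892]
tool_rot: [-3.135, -0.003, 1.282]
force: [3.0, 1.5, 0.1]
grip_width: 0.0596
clock: 5.9
position: [0.4201, -0.1196, 0.2249]
tool_rot: [-3.135, -0.004, 0.635]
force: [0.2, 0.1, 0.6]
grip_width: 0.0598
[ 0.42012708 -0.11955403  0.22487705] [-3.13502887 -0.00431765  0.63490579] 0.059771933633263975 [0.16516266 0.14147401 0.61278365]
```

View pics/c5.png

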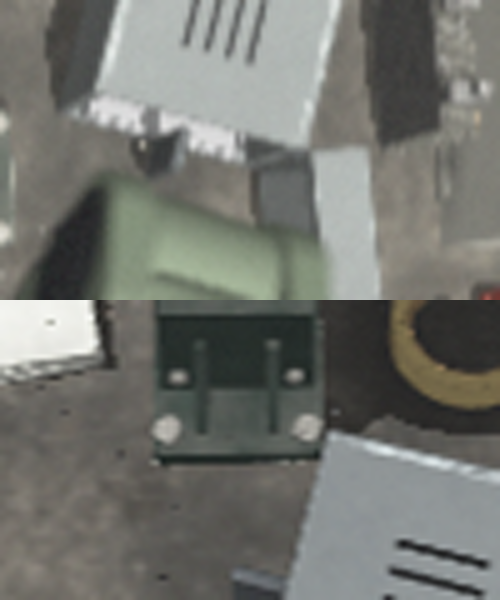

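```bash
python3 - <<'E'
from h import *
t=cv2.imread("pics/t5.png");s=cv2.imread("pics/s5.png")
cv2.imwrite("pics/c6.png",np.hstack([crop(t,415,180,450,210,11),crop(s,305,300,340,330,11)]))
E
```

```text
(no output)
```

View pics/c6.png

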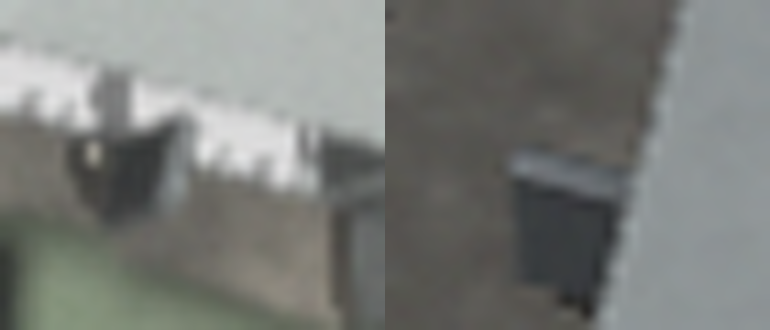

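```bash
python3 - <<'E'
from h import *
print(pt("scene",316.4,315,.088),pt("scene",326.4,316.7,.088),pt("top",430.6,199.1,.088),pt("top",432.3,190.5,.088))
E
```

```text
[ 0.55017585 -0.27743817  0.088     ] [ 0.57723589 -0.28254148  0.088     ] [ 0.54663925 -0.27785344  0.088     ] [ 0.57892699 -0.2852679   0.088     ]
```

Tray grip blade: front end about (.549,-.2775), centre (.565,-.281). Door stands ~1.85 open.

```bash
python3 -m jog '[{"delta_pos":[140,-161,0],"spin":-0.88,"claw":0.4},{"delta_pos":[140,-161,0],"spin":-0.88,"claw":0.4},{"delta_pos":[140,-161,0],"spin":-0.88,"claw":0.4},{"delta_pos":[140,-161,0],"spin":-0.88,"claw":0.4},{"delta_pos":[140,-161,0],"spin":-0.88,"claw":0.4},{"delta_pos":[140,-161,-20],"spin":-0.88,"claw":0.4},{"delta_pos":[140,-161,-60],"spin":-0.88,"claw":0.4},{"delta_pos":[140,-161,-80],"spin":-0.88,"claw":0.4}]';python3 -m jog '[{"delta_pos":[0,0,-40],"spin":0,"claw":0.4},{"delta_pos":[0,0,-77],"spin":0,"claw":0.4},{"delta_pos":[0,0,-77],"spin":0,"claw":1},{"delta_pos":[0,0,-77],"spin":0,"claw":1},{"delta_pos":[0,0,-77],"spin":0,"claw":1},{"delta_pos":[0,0,-77],"spin":0,"claw":1}]'
```

```text
clock: 6.8
position: [0.5598, -0.2769, 0.1429]
tool_rot: [-3.134, -0.003, -0.242]
force: [-0.0, -0.2, -0.6]
grip_width: 0.0512
clock: 7.4
position: [0.561, -0.2771, 0.0683]
tool_rot: [-3.134, -0.007, -0.243]
force: [-0.2, 2.6, 9.3]
grip_width: 0.0088
```

```bash
python3 -m jog '[{"delta_pos":[-10,2.5,0],"spin":0,"claw":1},{"delta_pos":[-30,7.5,0],"spin":0,"claw":1},{"delta_pos":[-55,14,0],"spin":0,"claw":1},{"delta_pos":[-80,20,0],"spin":0,"claw":1},{"delta_pos":[-105,26,0],"spin":0,"claw":1},{"delta_pos":[-122,30,0],"spin":0,"claw":1},{"delta_pos":[-124,31,0],"spin":0,"claw":1},{"delta_pos":[-124,31,0],"spin":0,"claw":1}]'
```

```text
clock: 8.2
position: [0.4388, -0.2431, 0.0691]
tool_rot: [-3.13, -0.009, -0.24]
force: [13.8, 18.0, -12.5]
grip_width: 0.0085
```

```bash
python3 -m jog '[{"delta_pos":[1,0,0],"spin":0,"claw":0.5},{"delta_pos":[1,0,0],"spin":0,"claw":0.4},{"delta_pos":[1,0,0],"spin":0,"claw":0.4},{"delta_pos":[1,0,50],"spin":0,"claw":0.3},{"delta_pos":[1,0,100],"spin":0,"claw":0},{"delta_pos":[1,20,150],"spin":0,"claw":0},{"delta_pos":[1,70,180],"spin":0,"claw":0},{"delta_pos":[1,120,180],"spin":0,"claw":0}]';python3 -m jog '[{"delta_pos":[10,100,0],"spin":0,"claw":0},{"delta_pos":[10,100,0],"spin":0,"claw":0},{"delta_pos":[10,100,0],"spin":0,"claw":0}]';python3 - <<'E'
from h import *
o=bot.observe();print(o["position"],o["tool_rot"],o["grip_width"],o["force"],o["clock"])
t=eyes.grab_frame("top");s=eyes.grab_frame("scene")
cv2.imwrite("pics/t7.png",t);cv2.imwrite("pics/s7.png",s)
a=crop(t,390,160,490,235,4);b=crop(s,270,270,370,345,4)
c=crop(t,220,145,335,245,3);d=crop(s,255,145,370,245,3)
W=np.zeros((600,800,3),np.uint8);W[:300,:400]=a;W[:300,400:]=b;W[300:600,:345]=c;W[300:600,400:745]=d
cv2.imwrite("pics/c7.png",W)
E
```

```text
clock: 9.0
position: [0.4405, -0.1336, 0.251]
tool_rot: [-3.129, -0.014, -0.244]
force: [2.5, 1.4, -0.3]
grip_width: 0.0855
clock: 9.3
position: [0.451, -0.0277, 0.2513]
tool_rot: [-3.127, -0.014, -0.236]
force: [0.6, -1.8, 0.1]
grip_width: 0.0854
[ 0.45097743 -0.02770341  0.25128716] [-3.12729628 -0.01377236 -0.23599418] 0.08536653280498453 [ 0.57765773 -1.76009284  0.10282442] 9.3
```

View pics/c7.png

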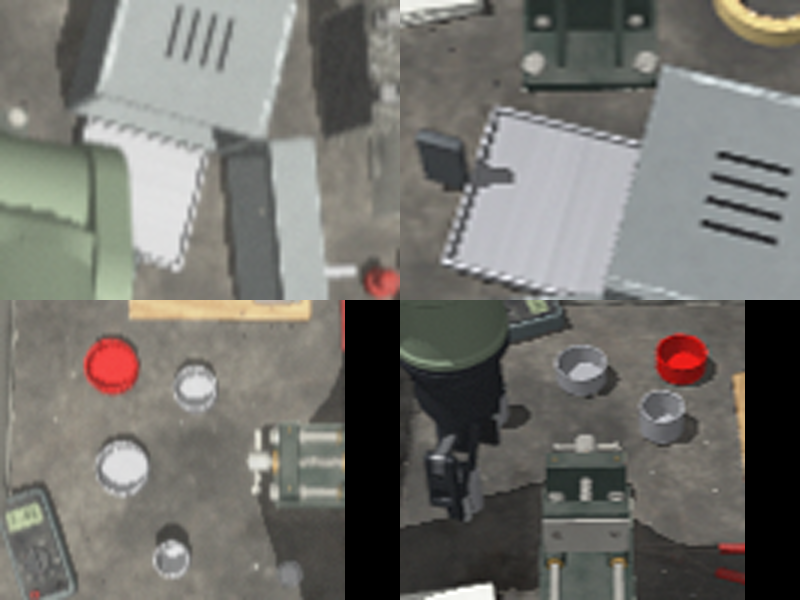

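```bash
python3 - <<'E'
from h import *
print("c1",pt("top",260.7,200.3,.034),pt("scene",315.7,165.5,.034))
print("c2",pt("top",285,173.7,.045),pt("scene",342.3,181,.045))
print("c3",pt("top",277,230.7,.056))
for n,u,v in(("FL",294.5,296.75),("FR",281.25,335.5)):print(n,pt("scene",u,v,.028))
print(px("scene",(.519,-.268,.02)))
t=cv2.imread("pics/t7.png");g=cv2.cvtColor(t,cv2.COLOR_BGR2GRAY)
for (u,v) in((261,200),(285,174)):
    r=g[v-16:v+16,u-16:u+16];m=(r>150).astype(np.uint8);c=max(cv2.findContours(m,0,1)[0],key=cv2.contourArea)
    print(cv2.minEnclosingCircle(c),u-16,v-16)
E
```

```text
c1 [0.54457002 0.35856301 0.034     ] [0.54822436 0.36079815 0.034     ]
c2 [0.64661232 0.26648115 0.045     ] [0.64858875 0.26347841 0.045     ]
c3 [0.42806629 0.29192625 0.056     ]
FL [ 0.48379987 -0.19434174  0.028     ]
FR [ 0.45106219 -0.30970233  0.028     ]
[305.985368   321.73663813]
((14.891304016113281, 16.89130401611328), 9.090332984924316) 245 184
((15.198113441467285, 16.08490562438965), 7.618922710418701) 269 158
```

Cup1 rim at top px (261,200) → (.546,.359); tray fully out, centre about (.522,-.267).

```bash
python3 -m jog '[{"delta_pos":[95,387,-60],"spin":0.73,"claw":0},{"delta_pos":[95,387,-60],"spin":0.73,"claw":0},{"delta_pos":[95,387,-60],"spin":0.73,"claw":0},{"delta_pos":[95,387,-60],"spin":0.73,"claw":0},{"delta_pos":[95,387,-60],"spin":0.73,"claw":0},{"delta_pos":[95,387,-60],"spin":0.73,"claw":0},{"delta_pos":[95,387,-60],"spin":0.73,"claw":0},{"delta_pos":[95,387,-60],"spin":0.73,"claw":0}]';python3 -m jog '[{"delta_pos":[3,8,-50],"spin":0,"claw":0},{"delta_pos":[3,8,-100],"spin":0,"claw":0},{"delta_pos":[3,8,-100],"spin":0,"claw":0}]'; python3 - <<'E'
from h import *
o=bot.observe();print(o["position"],o["tool_rot"],o["qpos"],o["clock"])
t=eyes.grab_frame("top");s=eyes.grab_frame("scene")
c=crop(t,220,165,300,230,6);d=crop(s,275,130,355,195,6)
cv2.imwrite("pics/c8.png",np.hstack([c[:,:400],d[:,:400]]))
E
```

```text
clock: 10.2
position: [0.5461, 0.3505, 0.1916]
tool_rot: [-3.129, -0.014, 0.485]
force: [0.3, -0.6, 0.3]
grip_width: 0.0852
clock: 10.5
position: [0.5472, 0.3549, 0.0858]
tool_rot: [-3.132, -0.005, 0.484]
force: [-0.5, 0.6, -0.8]
grip_width: 0.0852
[0.5471907  0.35489022 0.08582033] [-3.13199192 -0.00507395  0.48361238] [-0.86810458  0.76142009  0.32353336  1.64948005 -0.3305164   0.77845507
 -1.47902714] 10.5
```

View pics/c8.png

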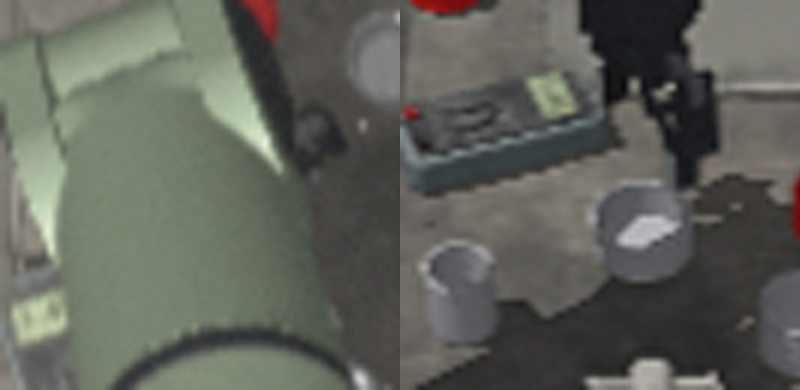

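Cup1 unmoved (scene rim centre ≈ px (315.5,166)); gripper above it. Grip.

```bash
python3 -m jog '[{"delta_pos":[0,5,0],"spin":0,"claw":0},{"delta_pos":[0,5,-40],"spin":0,"claw":0},{"delta_pos":[0,5,-75],"spin":0,"claw":0},{"delta_pos":[0,5,-84],"spin":0,"claw":0},{"delta_pos":[0,5,-84],"spin":0,"claw":0.3},{"delta_pos":[0,5,-84],"spin":0,"claw":0.4},{"delta_pos":[0,5,-84],"spin":0,"claw":0.5},{"delta_pos":[0,5,-84],"spin":0,"claw":0.5}]' 40;python3 -m jog '[{"delta_pos":[0,0,30],"spin":0,"claw":0.5},{"delta_pos":[0,0,80],"spin":0,"claw":0.5},{"delta_pos":[0,0,130],"spin":0,"claw":0.5},{"delta_pos":[0,0,180],"spin":0,"claw":0.5},{"delta_pos":[0,0,180],"spin":0,"claw":0.5}]'
```

```text
clock: 11.4
position: [0.5516, 0.3623, 0.011]
tool_rot: [-3.13, -0.017, 0.483]
force: [-0.7, -0.3, 11.6]
grip_width: 0.0664
clock: 11.9
position: [0.5546, 0.3635, 0.1995]
tool_rot: [-3.128, -0.028, 0.482]
force: [1.0, -0.5, -2.1]
grip_width: 0.0666
```

```bash
python3 -m jog '[{"delta_pos":[-33,-600,20],"spin":-0.73,"claw":0.5},{"delta_pos":[-33,-600,20],"spin":-0.73,"claw":0.5},{"delta_pos":[-33,-600,20],"spin":-0.73,"claw":0.5},{"delta_pos":[-33,-600,20],"spin":-0.73,"claw":0.5},{"delta_pos":[-33,-600,20],"spin":-0.73,"claw":0.5},{"delta_pos":[-33,-600,20],"spin":-0.73,"claw":0.5},{"delta_pos":[-33,-600,20],"spin":-0.73,"claw":0.5},{"delta_pos":[-33,-600,20],"spin":-0.73,"claw":0.5}]'
```

```text
clock: 12.7
position: [0.5313, -0.0386, 0.211]
tool_rot: [-3.127, -0.03, -0.248]
force: [1.2, 0.2, -2.3]
grip_width: 0.0666
```

```bash
python3 -m jog '[{"delta_pos":[-9,-228,0],"spin":0,"claw":0.5},{"delta_pos":[-9,-228,0],"spin":0,"claw":0.5},{"delta_pos":[-9,-228,0],"spin":0,"claw":0.5},{"delta_pos":[-9,-228,-10],"spin":0,"claw":0.5},{"delta_pos":[-9,-228,-50],"spin":0,"claw":0.5},{"delta_pos":[-9,-228,-90],"spin":0,"claw":0.5},{"delta_pos":[-9,-228,-130],"spin":0,"claw":0.5},{"delta_pos":[-9,-228,-130],"spin":0,"claw":0.5}]'; python3 - <<'E'
from h import *
o=bot.observe();print(o["position"],o["tool_rot"],o["qpos"],o["clock"])
t=eyes.grab_frame("top");s=eyes.grab_frame("scene")
c=crop(t,390,160,490,225,5);d=crop(s,260,270,360,335,5)
cv2.imwrite("pics/c9.png",np.hstack([c[:,:350],d[:,:450]]))
E
```

```text
clock: 13.5
position: [0.5201, -0.2657, 0.0777]
tool_rot: [-3.126, -0.024, -0.248]
force: [-0.8, 0.5, -0.6]
grip_width: 0.0664
[ 0.52014333 -0.26574778  0.07770524] [-3.12615803 -0.02377619 -0.24819447] [ 0.05985253  0.71398143  0.47038676  1.86112327 -0.5310649   0.67180028
 -0.96783706] 13.5
```

View pics/c9.png

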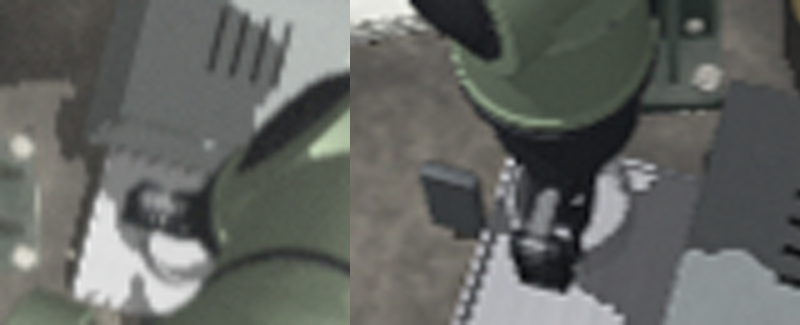

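Cup1 hangs over the middle of the tray. Lower and release.

```bash
python3 -m jog '[{"delta_pos":[2,-1,-30],"spin":0,"claw":0.5},{"delta_pos":[2,-1,-40],"spin":0,"claw":0.5},{"delta_pos":[2,-1,-46],"spin":0,"claw":0.5},{"delta_pos":[2,-1,-48],"spin":0,"claw":0.5}]'
```

```text
clock: 14.0
position: [0.525, -0.2681, 0.0353]
tool_rot: [-3.127, -0.031, -0.248]
force: [0.5, 0.7, -1.8]
grip_width: 0.0669
```

```bash
python3 -m jog '[{"delta_pos":[-1,0,-5],"spin":0,"claw":0.5},{"delta_pos":[-1,0,-7],"spin":0,"claw":0.5}]'
```

```text
clock: 14.2
position: [0.5261, -0.2688, 0.0306]
tool_rot: [-3.127, -0.036, -0.248]
force: [-0.2, 6.5, 52.4]
grip_width: 0.0666
```

```bash
python3 -m jog '[{"delta_pos":[0,0,2],"spin":0,"claw":0.3},{"delta_pos":[0,0,2],"spin":0,"claw":0},{"delta_pos":[0,0,2],"spin":0,"claw":0},{"delta_pos":[0,0,2],"spin":0,"claw":0},{"delta_pos":[0,0,40],"spin":0,"claw":0},{"delta_pos":[0,0,90],"spin":0,"claw":0},{"delta_pos":[0,0,140],"spin":0,"claw":0},{"delta_pos":[0,30,190],"spin":0,"claw":0}]';python3 -m jog '[{"delta_pos":[-40,260,10],"spin":0.3,"claw":0.2},{"delta_pos":[-40,260,10],"spin":0.3,"claw":0.2},{"delta_pos":[-40,260,10],"spin":0.3,"claw":0.2},{"delta_pos":[-40,260,10],"spin":0.3,"claw":0.2},{"delta_pos":[-40,260,10],"spin":0.3,"claw":0.2},{"delta_pos":[-40,260,10],"spin":0.3,"claw":0.2}]';python3 - <<'E'
from h import *
o=bot.observe();print(o["position"],o["tool_rot"],o["clock"])
t=eyes.grab_frame("top");s=eyes.grab_frame("scene")
cv2.imwrite("pics/t10.png",t);cv2.imwrite("pics/s10.png",s)
a=crop(t,390,160,490,235,4);b=crop(s,270,270,370,345,4)
c=crop(t,220,145,335,245,3);d=crop(s,255,145,370,245,3)
W=np.zeros((600,800,3),np.uint8);W[:300,:400]=a;W[:300,400:]=b;W[300:600,:345]=c;W[300:600,400:745]=d
cv2.imwrite("pics/c10.png",W)
E
```

```text
clock: 15.0
position: [0.5254, -0.2457, 0.2161]
tool_rot: [-3.129, -0.037, -0.252]
force: [0.7, 0.3, 0.4]
grip_width: 0.0852
clock: 15.6
position: [0.4844, 0.0195, 0.226]
tool_rot: [-3.128, -0.036, 0.054]
force: [1.3, -0.6, -0.5]
grip_width: 0.0684
[0.48441673 0.01951508 0.22598996] [-3.1277485  -0.03648997  0.05438765] 15.6
```

View pics/c10.png

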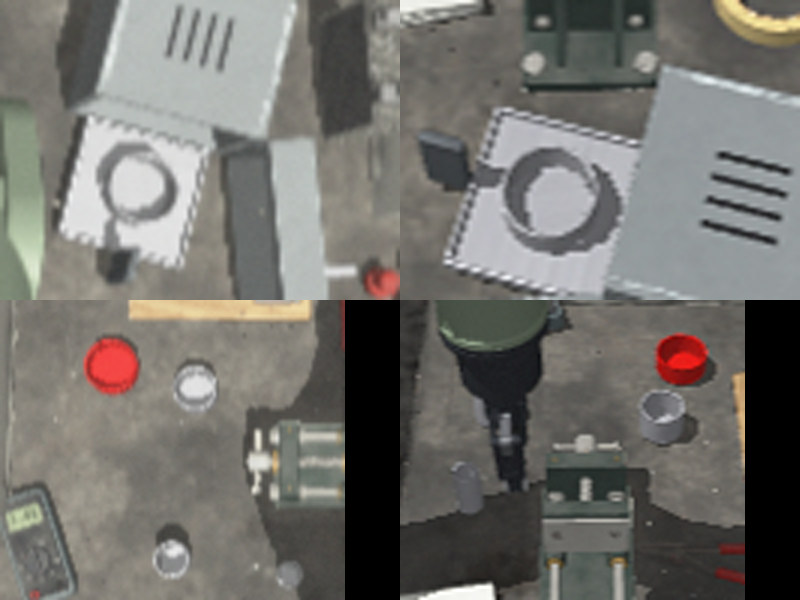

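```bash
python3 - <<'E'
from h import *
print(pt("top",424.25,205.75,.054),pt("scene",309,320.5,.054))
for z in(.054,):
  print("pred",(px("top",(.526,-.269,z))-[390,160])*4,(px("scene",(.526,-.269,z))-[270,270])*4+[400,0])
  print("r px", 34e-3*374/1.4*4)
s=cv2.imread("pics/s10.png");b=crop(s,285,295,335,345,12)
for k in range(0,360,6):
    a=np.radians(k);q=(px("scene",(.526+.034*np.cos(a),-.269+.034*np.sin(a),.054))-[285,295])*12
    cv2.circle(b,tuple(int(x) for x in q),1,(0,0,255),-1)
t=cv2.imread("pics/t10.png");c=crop(t,405,185,455,235,12)
for k in range(0,360,6):
    a=np.radians(k);q=(px("top",(.526+.034*np.cos(a),-.269+.034*np.sin(a),.054))-[405,185])*12
    cv2.circle(c,tuple(int(x) for x in q),1,(0,0,255),-1)
cv2.imwrite("pics/c11.png",np.hstack([b[:,:400],c[:,:400]])[:600])
E
```

```text
[ 0.52534025 -0.26353695  0.054     ] [ 0.5289272  -0.27849347  0.054     ]
pred [142.71733197 182.34329011] [551.96374674 188.84505054]
r px 36.331428571428575
```

View pics/c11.png

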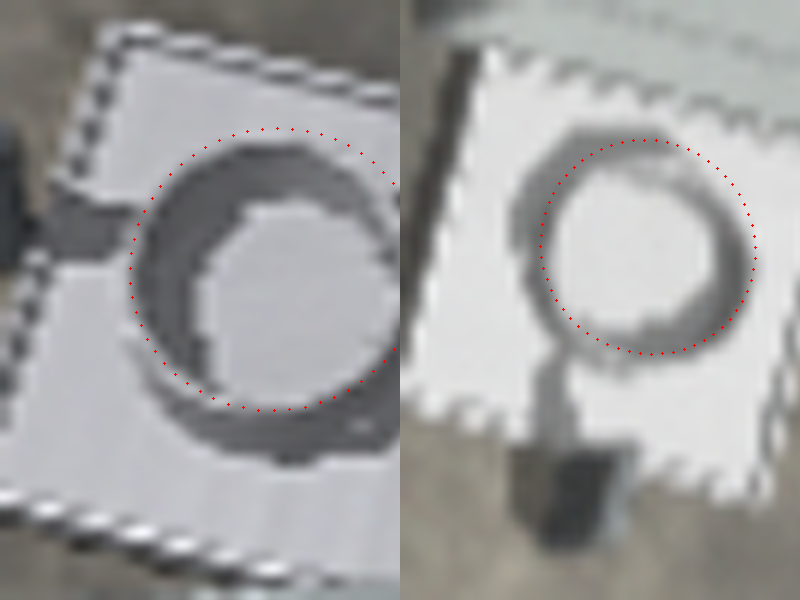

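Dotted rim check: cup1 stands near tray middle, about (.525,-.269), agreeing with TCP at release. Next cup2.

```bash
python3 -m jog '[{"delta_pos":[163,245,0],"spin":0.85,"claw":0.1},{"delta_pos":[163,245,0],"spin":0.85,"claw":0.1},{"delta_pos":[163,245,0],"spin":0.85,"claw":0.1},{"delta_pos":[163,245,0],"spin":0.85,"claw":0.1},{"delta_pos":[163,245,0],"spin":0.85,"claw":0.1},{"delta_pos":[163,245,-40],"spin":0.85,"claw":0.1},{"delta_pos":[163,245,-90],"spin":0.85,"claw":0.1},{"delta_pos":[163,245,-120],"spin":0.85,"claw":0.1}]'; python3 - <<'E'
from h import *
o=bot.observe();print(o["position"],o["tool_rot"],o["clock"])
s=eyes.grab_frame("scene")
b=crop(s,310,145,380,210,11)
for k in range(0,360,10):
    a=np.radians(k);q=(px("scene",(.6476+.028*np.cos(a),.265+.028*np.sin(a),.045))-[310,145])*11
    cv2.circle(b,tuple(int(x) for x in q),1,(0,0,255),-1)
cv2.imwrite("pics/c12.png",b[:600])
E
```

```text
clock: 16.5
position: [0.6486, 0.2602, 0.1026]
tool_rot: [-3.128, -0.035, 0.902]
force: [0.8, -0.6, -0.3]
grip_width: 0.0771
[0.64859144 0.26018988 0.10255481] [-3.12836505 -0.03530494  0.90175476] 16.5
```

View pics/c12.png

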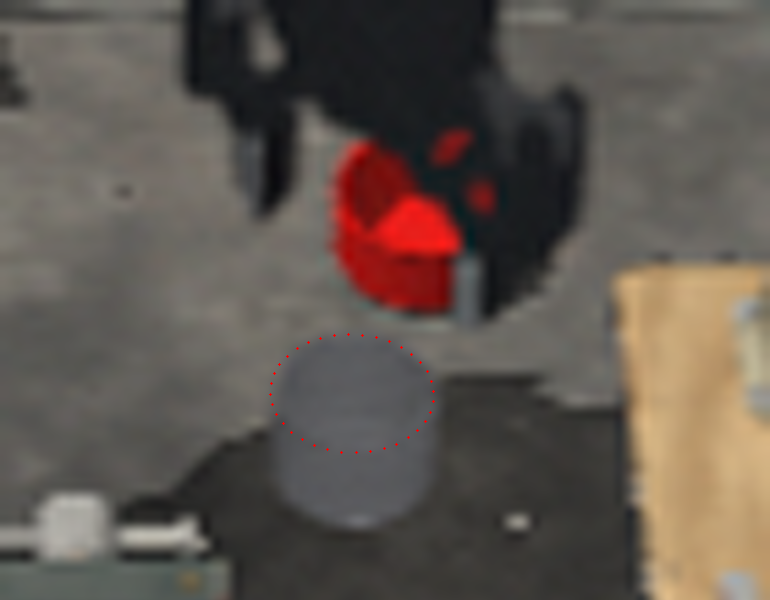

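The dotted estimate (.6476,.265) sits on cup2's rim. Grip high (near the rim).

```bash
python3 -m jog '[{"delta_pos":[-1,4,-40],"spin":0,"claw":0.1},{"delta_pos":[-1,4,-66],"spin":0,"claw":0.1},{"delta_pos":[-1,4,-73],"spin":0,"claw":0.1},{"delta_pos":[-1,4,-73],"spin":0,"claw":0.1}]' 40;python3 -m jog '[{"delta_pos":[0,0,0],"spin":0,"claw":0.3},{"delta_pos":[0,0,0],"spin":0,"claw":0.5},{"delta_pos":[0,0,0],"spin":0,"claw":0.55},{"delta_pos":[0,0,0],"spin":0,"claw":0.55}]'
```

```text
clock: 16.95
position: [0.6454, 0.2611, 0.0241]
tool_rot: [-3.126, -0.028, 0.9]
force: [-0.0, -0.1, 0.6]
grip_width: 0.0771
clock: 17.35
position: [0.6466, 0.261, 0.0266]
tool_rot: [-3.127, -0.03, 0.899]
force: [-2.3, -2.1, 10.7]
grip_width: 0.0535
```

```bash
python3 -m jog '[{"delta_pos":[0,0,0],"spin":0,"claw":0.2},{"delta_pos":[0,0,4],"spin":0,"claw":0.2},{"delta_pos":[0,1,5],"spin":0,"claw":0.2},{"delta_pos":[0,1,5],"spin":0,"claw":0.45},{"delta_pos":[0,1,5],"spin":0,"claw":0.55},{"delta_pos":[0,1,5],"spin":0,"claw":0.55}]' 40;python3 -m jog '[{"delta_pos":[0,0,40],"spin":0,"claw":0.55},{"delta_pos":[0,0,90],"spin":0,"claw":0.55},{"delta_pos":[0,0,140],"spin":0,"claw":0.55},{"delta_pos":[-20,-30,190],"spin":-0.1,"claw":0.55},{"delta_pos":[-60,-70,190],"spin":-0.25,"claw":0.55},{"delta_pos":[-70,-120,190],"spin":-0.4,"claw":0.55}]'
```

```text
clock: 17.95
position: [0.647, 0.2623, 0.0325]
tool_rot: [-3.127, -0.031, 0.899]
force: [-2.4, -0.4, 11.3]
grip_width: 0.0534
clock: 18.55
position: [0.5792, 0.1555, 0.2233]
tool_rot: [-3.126, -0.033, 0.496]
force: [1.8, -0.7, -1.7]
grip_width: 0.0529
```

```bash
python3 -m jog '[{"delta_pos":[-54,-424,0],"spin":-0.75,"claw":0.55},{"delta_pos":[-54,-424,0],"spin":-0.75,"claw":0.55},{"delta_pos":[-54,-424,0],"spin":-0.75,"claw":0.55},{"delta_pos":[-54,-424,0],"spin":-0.75,"claw":0.55},{"delta_pos":[-54,-424,0],"spin":-0.75,"claw":0.55},{"delta_pos":[-54,-424,0],"spin":-0.75,"claw":0.55},{"delta_pos":[-54,-424,0],"spin":-0.75,"claw":0.55},{"delta_pos":[-54,-424,0],"spin":-0.75,"claw":0.55}]';python3 -m jog '[{"delta_pos":[0,-26,-40],"spin":0,"claw":0.55},{"delta_pos":[0,-26,-90],"spin":0,"claw":0.55},{"delta_pos":[0,-26,-115],"spin":0,"claw":0.55},{"delta_pos":[0,-26,-115],"spin":0,"claw":0.55}]'
```

```text
clock: 19.35
position: [0.5281, -0.2434, 0.2232]
tool_rot: [-3.126, -0.033, -0.253]
force: [1.5, 0.7, -1.0]
grip_width: 0.0531
clock: 19.75
position: [0.5262, -0.2687, 0.105]
tool_rot: [-3.125, -0.027, -0.254]
force: [0.5, -0.2, -0.4]
grip_width: 0.0528
```

```bash
python3 -m jog '[{"delta_pos":[-2,0,-15],"spin":0,"claw":0.55},{"delta_pos":[-2,0,-26],"spin":0,"claw":0.55},{"delta_pos":[-2,0,-30],"spin":0,"claw":0.55}]'
```

```text
clock: 20.05
position: [0.5253, -0.2689, 0.076]
tool_rot: [-3.125, -0.029, -0.253]
force: [1.1, -0.7, 3.5]
grip_width: 0.0526
```

```bash
python3 -m jog '[{"delta_pos":[0,0,-8],"spin":0,"claw":0.55},{"delta_pos":[0,0,-13],"spin":0,"claw":0.55}]'
```

```text
clock: 20.25
position: [0.5258, -0.2689, 0.0638]
tool_rot: [-3.125, -0.03, -0.253]
force: [-2.1, -0.1, 0.3]
grip_width: 0.0531
```

```bash
python3 -m jog '[{"delta_pos":[-1,0,-4],"spin":0,"claw":0.55},{"delta_pos":[-1,0,-5],"spin":0,"claw":0.55}]'
```

```text
clock: 20.45
position: [0.5248, -0.2688, 0.0588]
tool_rot: [-3.125, -0.03, -0.253]
force: [0.4, 0.1, -1.5]
grip_width: 0.0531
```

```bash
python3 -m jog '[{"delta_pos":[0,0,1],"spin":0,"claw":0.4},{"delta_pos":[0,0,1],"spin":0,"claw":0.2},{"delta_pos":[0,0,1],"spin":0,"claw":0.2},{"delta_pos":[0,0,30],"spin":0,"claw":0.2},{"delta_pos":[0,0,80],"spin":0,"claw":0.2},{"delta_pos":[0,0,130],"spin":0,"claw":0.2},{"delta_pos":[0,40,180],"spin":0.1,"claw":0.25},{"delta_pos":[0,90,190],"spin":0.2,"claw":0.25}]';python3 -m jog '[{"delta_pos":[-30,50,10],"spin":0.15,"claw":0.25},{"delta_pos":[-30,80,10],"spin":0.3,"claw":0.25},{"delta_pos":[-30,110,10],"spin":0.3,"claw":0.25}]';python3 - <<'E'
from h import *
o=bot.observe();print(o["position"],o["tool_rot"],o["clock"])
t=eyes.grab_frame("top");s=eyes.grab_frame("scene")
cv2.imwrite("pics/t13.png",t);cv2.imwrite("pics/s13.png",s)
a=crop(t,405,185,455,230,8);b=crop(s,285,295,335,340,8)
def dots(im,n,off,k,c,r,z):
    for j in range(0,360,12):
        q=(px(n,(c[0]+r*np.cos(np.radians(j)),c[1]+r*np.sin(np.radians(j)),z))-off)*k
        if 0<=q[0]<im.shape[1]:cv2.circle(im,tuple(int(x) for x in q),1,(0,0,255),-1)
for c,r,z in(((.525,-.269),.028,.069),):
    dots(a,"top",[405,185],8,c,r,z);dots(b,"scene",[285,295],8,c,r,z)
c=crop(t,250,210,330,245,5);d=crop(s,260,160,340,220,4)
dots(c,"top",[250,210],5,(.430,.290),.022,.056);dots(c,"top",[250,210],5,(.410,.143),.016,.067)
dots(d,"scene",[260,160],4,(.430,.290),.022,.056);dots(d,"scene",[260,160],4,(.410,.143),.016,.067)
W=np.zeros((600,800,3),np.uint8);W[:360,:400]=a;W[:360,400:]=b;W[360:535,:400]=c;W[360:600,400:720]=d
cv2.imwrite("pics/c13.png",W)
E
```

```text
clock: 21.25
position: [0.5252, -0.1924, 0.2483]
tool_rot: [-3.127, -0.035, -0.053]
force: [1.6, 0.6, -0.1]
grip_width: 0.0639
clock: 21.55
position: [0.4947, -0.0805, 0.2594]
tool_rot: [-3.127, -0.037, 0.253]
force: [0.1, -0.3, -0.4]
grip_width: 0.0639
[ 0.4946814  -0.08050861  0.25943699] [-3.12650975 -0.03703436  0.25341189] 21.55
```

View pics/c13.png

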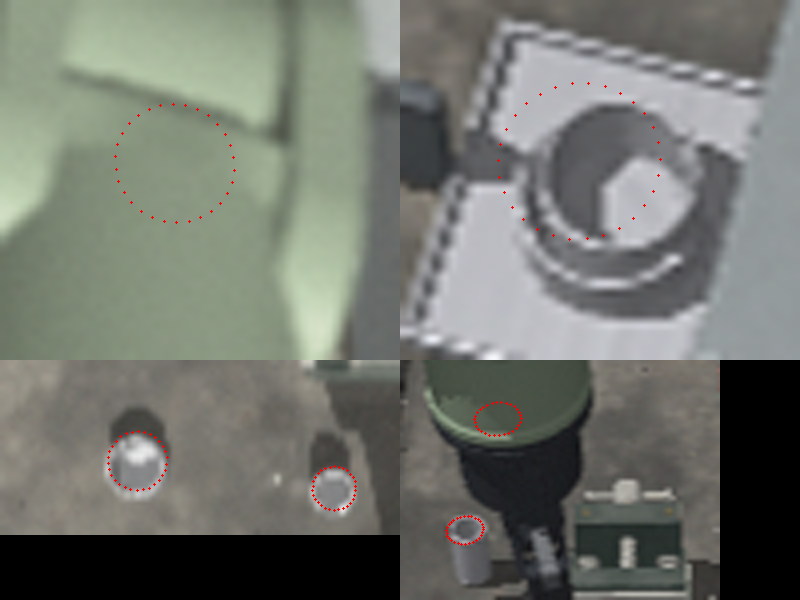

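```bash
python3 - <<'E'
from h import *
c2=pt("scene",312.5,317.25,.069);print("cup2",c2)
s=cv2.imread("pics/s13.png")
# tray corners: lip
for u,v in((285+105/8,295+25/8),(285+355/8,295+85/8)):print("lip",pt("scene",u,v,.028))
g=cv2.cvtColor(s,cv2.COLOR_BGR2GRAY)
np.set_printoptions(linewidth=250)
print(g[302:337:1,297:330])
E
```

```text
cup2 [ 0.53906558 -0.27559858  0.069     ]
lip [ 0.49478178 -0.19888544  0.028     ]
lip [ 0.58731911 -0.22365801  0.028     ]
[[121  90 146 ...  90  91  90]
 [ 82 145 193 ...  88  88  86]
 [ 75 143 191 ... 110 106  93]
 ...
 [189 190 192 ... 153 153 153]
 [190 191 194 ... 152 152 153]
 [190 190 193 ... 153 153 151]]
```

Cup2 sits in cup1, but tray and nest together slid inward about 11 mm since the last look (scene px of tray corner 294.5→298). I'll pull the tray back out first.

```bash
python3 -m jog '[{"delta_pos":[-45,-166,0],"spin":-0.5,"claw":0.4},{"delta_pos":[-45,-166,0],"spin":-0.5,"claw":0.4},{"delta_pos":[-45,-166,0],"spin":-0.5,"claw":0.4},{"delta_pos":[-45,-166,0],"spin":-0.5,"claw":0.4},{"delta_pos":[-45,-166,-50],"spin":-0.5,"claw":0.4},{"delta_pos":[-45,-166,-90],"spin":-0.5,"claw":0.4},{"delta_pos":[-45,-166,-110],"spin":-0.5,"claw":0.4}]'
```

```text
clock: 22.35
position: [0.4492, -0.2442, 0.146]
tool_rot: [-3.125, -0.033, -0.248]
force: [0.4, 0.3, 1.1]
grip_width: 0.0513
```

```bash
python3 -m jog '[{"delta_pos":[0,-2,-40],"spin":0,"claw":0.4},{"delta_pos":[0,-2,-76],"spin":0,"claw":0.4},{"delta_pos":[0,-2,-77],"spin":0,"claw":0.8},{"delta_pos":[0,-2,-77],"spin":0,"claw":1},{"delta_pos":[0,-2,-77],"spin":0,"claw":1},{"delta_pos":[0,-2,-77],"spin":0,"claw":1}]';python3 -m jog '[{"delta_pos":[-3,1,0],"spin":0,"claw":1},{"delta_pos":[-6,2,0],"spin":0,"claw":1},{"delta_pos":[-9,2,0],"spin":0,"claw":1},{"delta_pos":[-12,3,0],"spin":0,"claw":1},{"delta_pos":[-14,4,0],"spin":0,"claw":1},{"delta_pos":[-14,4,0],"spin":0,"claw":1}]'
```

```text
clock: 22.95
position: [0.4502, -0.246, 0.0707]
tool_rot: [-3.125, -0.035, -0.248]
force: [-1.2, 3.4, 5.3]
grip_width: 0.0092
clock: 23.55
position: [0.437, -0.2423, 0.071]
tool_rot: [-3.126, -0.037, -0.248]
force: [7.3, -1.5, -22.7]
grip_width: 0.0089
```

```bash
python3 -m jog '[{"delta_pos":[1,0,0],"spin":0,"claw":0.6},{"delta_pos":[1,0,0],"spin":0,"claw":0.4},{"delta_pos":[1,0,0],"spin":0,"claw":0.4},{"delta_pos":[1,0,50],"spin":0,"claw":0.4},{"delta_pos":[1,0,100],"spin":0,"claw":0.4},{"delta_pos":[1,20,150],"spin":0.1,"claw":0.3},{"delta_pos":[1,70,180],"spin":0.25,"claw":0.3},{"delta_pos":[1,120,180],"spin":0.4,"claw":0.3}]';python3 -m jog '[{"delta_pos":[0,150,0],"spin":0.15,"claw":0.3},{"delta_pos":[0,150,0],"spin":0.3,"claw":0.3},{"delta_pos":[0,150,0],"spin":0.45,"claw":0.3},{"delta_pos":[0,150,0],"spin":0.45,"claw":0.3}]';cat >> h.py <<'E'
def track(ref,img,u0,v0,u1,v1,m=10,k=6):
    f=lambda im,a,b,c,d:crop(cv2.cvtColor(im,cv2.COLOR_BGR2GRAY),a,b,c,d,k)
    r=cv2.matchTemplate(f(img,u0-m,v0-m,u1+m,v1+m),f(ref,u0,v0,u1,v1),cv2.TM_CCOEFF_NORMED)
    _,s,_,l=cv2.minMaxLoc(r); return l[0]/k-m,l[1]/k-m,s
E
python3 - <<'E'
from h import *
o=bot.observe();print(o["position"],o["tool_rot"],o["clock"])
t=eyes.grab_frame("top");s=eyes.grab_frame("scene")
cv2.imwrite("pics/t14.png",t);cv2.imwrite("pics/s14.png",s)
s13=cv2.imread("pics/s13.png");s10=cv2.imread("pics/s10.png");t10=cv2.imread("pics/t10.png");t0=cv2.imread("pics/t7.png")
print("nest",track(s13,s,302,306,326,334)); print("corner",track(s13,s,292,294,308,306),track(s10,s,290,293,304,304))
print("cup1 in s10?",track(s10,s13,290,293,304,304))
print("cup3",track(cv2.imread("pics/t13.png"),t,270,220,285,240),"cup4",track(cv2.imread("pics/t13.png"),t,310,228,324,244))
E
```

```text
clock: 24.35
position: [0.4388, -0.1324, 0.2531]
tool_rot: [-3.127, -0.042, 0.155]
force: [2.5, -0.3, -0.3]
grip_width: 0.0598
clock: 24.75
position: [0.4388, 0.023, 0.2535]
tool_rot: [-3.126, -0.044, 0.618]
force: [-0.6, -0.7, 0.4]
grip_width: 0.0595
[0.43877806 0.02299452 0.25347633] [-3.12629857 -0.04404363  0.61823239] 24.75
nest (-4.5, -1.166666666666666, 0.9353935122489929)
corner (-4.5, -1.0, 0.9186186790466309) (-0.5, 0.0, 0.9286367893218994)
cup1 in s10? (4.0, 1.0, 0.9534193873405457)
cup3 (0.0, 0.0, 0.9989725947380066) cup4 (-0.16666666666666607, 0.0, 0.7963358759880066)
```

```bash
python3 - <<'E'
from h import *
print(pt("scene",308,316.1,.069))
t=cv2.imread("pics/t14.png")
b=crop(t,405,185,455,230,8);s=cv2.imread("pics/s14.png");a=crop(s,285,290,335,335,8)
def dots(im,n,off,k,c,r,z,col=(0,0,255)):
    for j in range(0,360,12):
        q=(px(n,(c[0]+r*np.cos(np.radians(j)),c[1]+r*np.sin(np.radians(j)),z))-off)*k
        if 0<=q[0]<im.shape[1]:cv2.circle(im,tuple(int(x) for x in q),1,col,-1)
for im,n,o in((b,"top",[405,185]),(a,"scene",[285,290])):
    dots(im,n,o,8,(.525,-.269),.028,.069);dots(im,n,o,8,(.525,-.269),.034,.054,(255,0,0))
cv2.imwrite("pics/c14.png",np.hstack([a,b]))
E
```

```text
[ 0.52660203 -0.27216294  0.069     ]
```

View pics/c14.png

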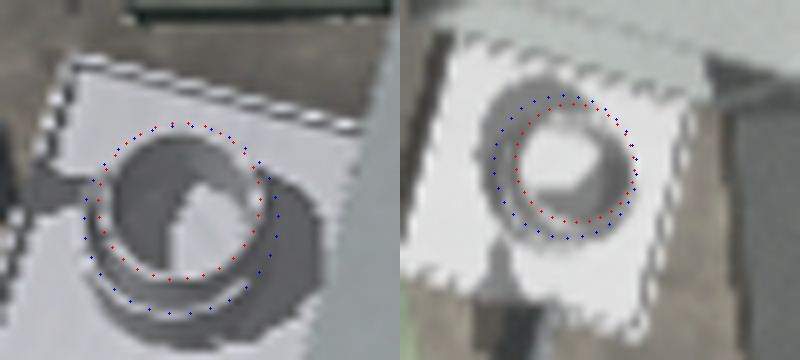

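Nest is back with the tray: cup2 rim centre at scene px (308,316) ≈ (.525,-.269), nest in the middle of the fully drawn tray. Next cup3 at (.430,.290).

```bash
python3 -m jog '[{"delta_pos":[-8,270,0],"spin":0,"claw":0.25},{"delta_pos":[-8,270,0],"spin":0,"claw":0.25},{"delta_pos":[-8,270,0],"spin":0,"claw":0.25},{"delta_pos":[-8,270,0],"spin":0,"claw":0.25},{"delta_pos":[-8,270,-20],"spin":0,"claw":0.25},{"delta_pos":[-8,270,-70],"spin":0,"claw":0.25},{"delta_pos":[-8,270,-120],"spin":0,"claw":0.25},{"delta_pos":[-8,270,-140],"spin":0,"claw":0.25}]';python3 - <<'E'
from h import *
s=eyes.grab_frame("scene");cv2.imwrite("pics/s15.png",s)
s0=cv2.imread("pics/s14.png");print(track(cv2.imread("pics/scene0.png"),s,277,164,294,190))
print(pt("scene",285.3,172.4,.056))
g=cv2.cvtColor(s,cv2.COLOR_BGR2GRAY)
for v in range(158,196,1):print(v,*g[v,274:302])
E
```

```text
clock: 25.65
position: [0.4305, 0.2867, 0.1104]
tool_rot: [-3.129, -0.041, 0.605]
force: [0.3, 0.5, 0.5]
grip_width: 0.0642
(-2.0, 10.0, 0.6044191122055054)
[0.43236301 0.3027004  0.056     ]
158 97 105 80 21 29 41 53 57 52 37 28 41 42 27 27 28 29 29 27 25 44 65 69 66 66 100 132 131
159 103 103 84 59 60 60 65 63 65 55 28 39 44 31 26 28 28 27 28 24 51 102 130 127 125 123 128 128
160 105 103 92 83 75 65 60 61 62 56 37 26 31 29 27 28 28 29 28 21 88 127 124 122 117 115 119 124
161 102 109 90 71 72 61 56 53 56 61 47 26 29 28 27 28 29 31 30 25 69 113 124 120 116 113 114 117
162 105 105 103 104 86 58 58 59 85 114 93 39 25 26 28 30 30 31 30 37 70 105 114 107 106 109 114 118
163 101 99 100 105 110 113 111 108 107 112 105 71 35 28 28 29 30 30 46 76 98 108 109 110 111 112 116 120
164 99 100 104 111 111 110 103 100 100 107 103 85 75 49 26 29 26 58 95 110 109 110 112 116 120 117 119 124
165 97 98 101 102 101 101 99 97 97 106 98 87 88 52 24 25 25 83 119 114 110 107 107 112 117 121 121 123
166 100 99 101 102 98 97 94 95 98 105 102 94 87 56 23 27 22 82 120 115 108 103 102 104 108 113 118 118
167 107
[... 2190 characters left out ...]
 108 107 104 105 105 104 101 98
189 102 101 103 108 114 118 119 112 104 99 98 99 100 99 98 99 100 103 100 98 101 103 104 104 104 103 84 47
190 105 108 113 114 112 113 115 109 102 97 94 94 94 94 94 96 97 97 97 95 97 102 103 103 83 46 51 52
191 104 103 106 106 106 106 104 101 97 96 95 94 94 94 92 95 96 95 95 96 96 97 85 58 49 52 50 53
192 103 101 100 99 99 99 100 98 93 93 91 92 92 93 94 97 98 97 96 95 77 44 48 49 52 55 57 53
193 104 105 99 96 96 98 95 96 94 93 92 91 90 94 95 94 96 99 90 67 47 48 49 52 54 55 59 54
194 100 98 96 95 93 97 98 99 100 98 96 94 94 96 98 97 100 83 48 49 51 50 50 52 52 53 52 51
195 91 90 91 90 90 94 100 101 101 100 96 95 97 100 98 78 47 53 52 52 53 56 53 52 51 49 50 49
```

```bash
python3 -c "
from h import *
print(pt('scene',284.2,174.2,.056))"; python3 -m jog '[{"delta_pos":[-2,4,-30],"spin":0,"claw":0.25},{"delta_pos":[-2,5,-60],"spin":0,"claw":0.25},{"delta_pos":[-2,5,-69],"spin":0,"claw":0.25},{"delta_pos":[-2,5,-69],"spin":0,"claw":0.4},{"delta_pos":[-2,5,-69],"spin":0,"claw":0.6},{"delta_pos":[-2,5,-69],"spin":0,"claw":0.7},{"delta_pos":[-2,5,-69],"spin":0,"claw":0.7}]' 40
```

```text
[0.42867919 0.29312872 0.056     ]
clock: 26.4
position: [0.4281, 0.2908, 0.0396]
tool_rot: [-3.129, -0.039, 0.605]
force: [0.8, -0.0, 7.4]
grip_width: 0.0423
```

```bash
python3 -m jog '[{"delta_pos":[0,0,0],"spin":0,"claw":0.45},{"delta_pos":[0,0,3],"spin":0,"claw":0.45},{"delta_pos":[0,0,4],"spin":0,"claw":0.45},{"delta_pos":[0,0,4],"spin":0,"claw":0.6},{"delta_pos":[0,0,4],"spin":0,"claw":0.7},{"delta_pos":[0,0,4],"spin":0,"claw":0.7}]' 40;python3 -m jog '[{"delta_pos":[0,0,40],"spin":0,"claw":0.7},{"delta_pos":[0,0,90],"spin":0,"claw":0.7},{"delta_pos":[0,0,140],"spin":0,"claw":0.7},{"delta_pos":[10,-30,190],"spin":-0.1,"claw":0.7},{"delta_pos":[20,-80,190],"spin":-0.25,"claw":0.7},{"delta_pos":[30,-130,190],"spin":-0.4,"claw":0.7},{"delta_pos":[40,-180,190],"spin":-0.55,"claw":0.7},{"delta_pos":[50,-230,190],"spin":-0.7,"claw":0.7}]'
```

```text
clock: 27.0
position: [0.4285, 0.2914, 0.0443]
tool_rot: [-3.129, -0.04, 0.605]
force: [-1.2, 0.8, 13.3]
grip_width: 0.0419
clock: 27.8
position: [0.4765, 0.0687, 0.2346]
tool_rot: [-3.128, -0.04, -0.101]
force: [1.4, 0.6, -1.4]
grip_width: 0.0417
```

```bash
python3 - <<'E'
from h import *
s=eyes.grab_frame("scene");s14=cv2.imread("pics/s14.png")
print("nest",track(s14,s,298,305,322,333),"corner",track(s14,s,288,293,304,305))
E
python3 -m jog '[{"delta_pos":[48,-338,0],"spin":-0.15,"claw":0.7},{"delta_pos":[48,-338,0],"spin":-0.15,"claw":0.7},{"delta_pos":[48,-338,0],"spin":-0.15,"claw":0.7},{"delta_pos":[48,-338,0],"spin":-0.15,"claw":0.7},{"delta_pos":[48,-338,0],"spin":-0.15,"claw":0.7},{"delta_pos":[48,-338,-20],"spin":-0.15,"claw":0.7},{"delta_pos":[48,-338,-60],"spin":-0.15,"claw":0.7},{"delta_pos":[48,-338,-95],"spin":-0.15,"claw":0.7}]'
```

```text
nest (0.0, 0.0, 0.9979071617126465) corner (0.0, 0.0, 0.9988343119621277)
clock: 28.65
position: [0.5259, -0.2805, 0.1429]
tool_rot: [-3.132, -0.045, -0.271]
force: [1.7, 0.2, -1.8]
grip_width: 0.0413
```

```bash
python3 -m jog '[{"delta_pos":[-1,11,-10],"spin":0,"claw":0.7},{"delta_pos":[-1,11,-15],"spin":0,"claw":0.7},{"delta_pos":[-1,11,-18],"spin":0,"claw":0.7},{"delta_pos":[-1,11,-18],"spin":0,"claw":0.7}]'
```

```text
clock: 29.05
position: [0.5253, -0.2694, 0.1256]
tool_rot: [-3.132, -0.046, -0.27]
force: [-0.4, 0.3, -1.1]
grip_width: 0.0416
```

```bash
python3 -m jog '[{"delta_pos":[0,0,-12],"spin":0,"claw":0.7},{"delta_pos":[0,0,-20],"spin":0,"claw":0.7},{"delta_pos":[0,0,-26],"spin":0,"claw":0.7}]'
```

```text
clock: 29.35
position: [0.5262, -0.2694, 0.0999]
tool_rot: [-3.132, -0.048, -0.27]
force: [-1.0, -0.3, 18.7]
grip_width: 0.0419
```

```bash
python3 -m jog '[{"delta_pos":[0,0,-10],"spin":0,"claw":0.7},{"delta_pos":[0,0,-18],"spin":0,"claw":0.7}]'
```

```text
clock: 29.55
position: [0.5264, -0.2704, 0.0818]
tool_rot: [-3.133, -0.05, -0.271]
force: [-2.8, -9.8, 20.0]
grip_width: 0.0416
```

```bash
python3 -m jog '[{"delta_pos":[0,-2,1],"spin":0,"claw":0.7},{"delta_pos":[0,-3,1],"spin":0,"claw":0.7},{"delta_pos":[0,-3,1],"spin":0,"claw":0.7}]'; python3 - <<'E'
from h import *
s=eyes.grab_frame("scene");s14=cv2.imread("pics/s14.png");cv2.imwrite("pics/s16.png",s)
print("cup1 low",track(s14,s,298,320,322,335),"corner",track(s14,s,288,293,304,305))
E
```

```text
clock: 29.85
position: [0.5264, -0.2733, 0.0828]
tool_rot: [-3.133, -0.05, -0.271]
force: [0.3, 0.4, -1.7]
grip_width: 0.0419
cup1 low (4.666666666666666, 1.333333333333334, 0.41600707173347473) corner (-1.666666666666666, 10.0, 0.49523013830184937)
```

```bash
python3 -m jog '[{"delta_pos":[0,0,-4],"spin":0,"claw":0.7},{"delta_pos":[0,0,-8],"spin":0,"claw":0.7},{"delta_pos":[0,0,-9],"spin":0,"claw":0.7}]'
```

```text
clock: 30.2
position: [0.5274, -0.2735, 0.0744]
tool_rot: [-3.133, -0.052, -0.27]
force: [1.5, -0.2, 13.6]
grip_width: 0.0416
```

```bash
python3 -m jog '[{"delta_pos":[-1,0,1],"spin":0,"claw":0.6},{"delta_pos":[-1,0,2],"spin":0,"claw":0.4},{"delta_pos":[-1,0,2],"spin":0,"claw":0.4},{"delta_pos":[-1,0,30],"spin":0,"claw":0.4},{"delta_pos":[-1,0,80],"spin":0,"claw":0.4},{"delta_pos":[-1,10,130],"spin":0,"claw":0.4},{"delta_pos":[-20,50,160],"spin":0.1,"claw":0.4},{"delta_pos":[-40,100,160],"spin":0.25,"claw":0.4}]';python3 -m jog '[{"delta_pos":[-40,150,20],"spin":0.15,"claw":0.4},{"delta_pos":[-40,190,20],"spin":0.3,"claw":0.4},{"delta_pos":[-40,190,20],"spin":0.45,"claw":0.4},{"delta_pos":[-40,190,20],"spin":0.45,"claw":0.4},{"delta_pos":[-40,190,20],"spin":0.45,"claw":0.4}]';python3 - <<'E'
from h import *
o=bot.observe();print(o["position"],o["tool_rot"],o["clock"])
s=eyes.grab_frame("scene");t=eyes.grab_frame("top");cv2.imwrite("pics/s17.png",s);cv2.imwrite("pics/t17.png",t)
s14=cv2.imread("pics/s14.png");t14=cv2.imread("pics/t14.png")
print("cup1 low",track(s14,s,298,324,322,335),"corner",track(s14,s,288,293,304,305),"cup4",track(t14,t,310,228,324,244))
g=cv2.cvtColor(s,cv2.COLOR_BGR2GRAY)
for v in range(296,336):print(v,*g[v,294:330])
E
```

```text
clock: 31.0
position: [0.4908, -0.181, 0.2371]
tool_rot: [-3.134, -0.057, -0.018]
force: [1.4, 0.6, -0.8]
grip_width: 0.0515
clock: 31.5
position: [0.4501, 0.0142, 0.2576]
tool_rot: [-3.133, -0.058, 0.439]
force: [0.6, -2.2, -0.5]
grip_width: 0.0511
[0.45008763 0.01423911 0.25758654] [-3.13302333 -0.05825694  0.43885853] 31.5
cup1 low (5.833333333333334, 1.666666666666666, 0.8035458326339722) corner (5.0, 1.333333333333334, 0.9213582277297974) cup4 (0.16666666666666607, 0.0, 0.9858788847923279)
296 102 104 104 99 93 92 88 89 89 98 108 108 101 96 96 93 91 91 92 93 95 99 99 98 99 101 104 108 113 117 113 107 107 107 105 103
297 99 100 98 93 118 126 93 96 91 89 96 100 97 93 93 91 91 92 91 93 95 100 99 94 98 101 102 103 108 108 106 106 107 111 108 103
298 98 97 95 91 150 198 188 178 148 102 97 104 98 91 89 89 88 91 91 93 95 97 95 93 96 97 96 99 102 103 103 103 104 106 106 102
299 96 92 96 108 128 116 90 111 144 177 187 177 147 105 96 97 91 90 90 92 93 93 93 93 98 96 93 94 96 98 99 99 100 102 101 99
300 95 89 84 134 141 86 136 171 158 132 119 108 142 175 186 169 134 105 98 99 94 87 88 90 9
[... 4195 characters left out ...]
191 192 192 191 189 189 191 194 194 189 157 120 113 112 109 103 111 128 122 119 104 86 87 87 88 89 88 90 93 128 159 154 151 152 153 154
332 190 192 191 192 190 190 192 193 192 193 189 156 115 112 108 109 104 101 98 95 93 92 90 90 89 95 96 90 91 130 163 154 154 152 154 155
333 191 193 192 191 190 190 192 194 192 192 196 180 141 123 112 104 102 99 96 93 93 93 91 88 88 93 95 96 102 133 154 152 152 153 155 155
334 192 192 192 191 191 192 194 194 191 191 194 196 201 193 162 126 112 108 103 101 95 91 93 91 99 109 109 107 132 157 154 153 153 153 155 154
335 193 192 192 190 191 191 194 194 193 192 193 195 198 197 194 197 201 193 178 170 139 105 107 105 154 201 202 201 179 157 155 155 155 154 154 153
```

Printed grey levels show three nested rims (cup3's from about px (306,307) to (321,321)); tray again crept in ~13 mm, so I measure the nest where it now is.

```bash
python3 - <<'E'
from h import *
print("cup3 in nest",pt("scene",313.9,313.9,.084)); print("lip corner",pt("scene",298.5,298.1,.028))
E
python3 -m jog '[{"delta_pos":[-41,129,0],"spin":-0.1,"claw":0.4},{"delta_pos":[-41,129,0],"spin":-0.1,"claw":0.4},{"delta_pos":[-41,129,0],"spin":-0.1,"claw":0.4},{"delta_pos":[-41,129,-30],"spin":-0.1,"claw":0.4},{"delta_pos":[-41,129,-80],"spin":-0.1,"claw":0.4},{"delta_pos":[-41,129,-120],"spin":-0.1,"claw":0.4},{"delta_pos":[-41,129,-140],"spin":-0.1,"claw":0.4},{"delta_pos":[-41,129,-140],"spin":-0.1,"claw":0.4}]'
```

```text
cup3 in nest [ 0.54328    -0.27252232  0.084     ]
lip corner [ 0.49589879 -0.19882026  0.028     ]
clock: 32.4
position: [0.409, 0.137, 0.115]
tool_rot: [-3.136, -0.053, 0.332]
force: [0.3, -0.8, 0.3]
grip_width: 0.051
```

```bash
python3 -m jog '[{"delta_pos":[0,6,-5],"spin":0,"claw":0.4},{"delta_pos":[0,6,-35],"spin":0,"claw":0.4},{"delta_pos":[0,6,-56],"spin":0,"claw":0.4},{"delta_pos":[0,6,-59],"spin":0,"claw":0.4},{"delta_pos":[0,6,-59],"spin":0,"claw":0.6},{"delta_pos":[0,6,-59],"spin":0,"claw":0.8},{"delta_pos":[0,6,-59],"spin":0,"claw":0.8},{"delta_pos":[0,6,-59],"spin":0,"claw":0.8}]' 40
```

```text
clock: 33.2
position: [0.4097, 0.1434, 0.0571]
tool_rot: [-3.136, -0.055, 0.332]
force: [0.0, -0.1, 10.7]
grip_width: 0.0291
```

```bash
python3 -m jog '[{"delta_pos":[0,0,40],"spin":0,"claw":0.8},{"delta_pos":[0,0,90],"spin":0,"claw":0.8},{"delta_pos":[10,0,140],"spin":0,"claw":0.8},{"delta_pos":[30,-30,190],"spin":-0.1,"claw":0.8},{"delta_pos":[50,-75,190],"spin":-0.2,"claw":0.8},{"delta_pos":[70,-120,190],"spin":-0.3,"claw":0.8},{"delta_pos":[85,-165,190],"spin":-0.4,"claw":0.8},{"delta_pos":[100,-210,190],"spin":-0.5,"claw":0.8}]'; python3 -m jog '[{"delta_pos":[32,-206,0],"spin":-0.08,"claw":0.8},{"delta_pos":[32,-206,0],"spin":-0.08,"claw":0.8},{"delta_pos":[32,-206,0],"spin":-0.08,"claw":0.8},{"delta_pos":[32,-206,0],"spin":-0.08,"claw":0.8},{"delta_pos":[32,-206,-30],"spin":-0.08,"claw":0.8},{"delta_pos":[32,-206,-60],"spin":-0.08,"claw":0.8},{"delta_pos":[32,-206,-85],"spin":-0.08,"claw":0.8},{"delta_pos":[32,-206,-85],"spin":-0.08,"claw":0.8}]'
```

```text
clock: 34.0
position: [0.5097, -0.0672, 0.2481]
tool_rot: [-3.135, -0.056, -0.172]
force: [0.8, 1.1, -2.4]
grip_width: 0.029
clock: 34.8
position: [0.5402, -0.2724, 0.161]
tool_rot: [-3.134, -0.052, -0.252]
force: [-0.8, 0.8, 0.1]
grip_width: 0.0292
```

```bash
python3 -m jog '[{"delta_pos":[1,-2,-10],"spin":0,"claw":0.8},{"delta_pos":[1,-2,-18],"spin":0,"claw":0.8},{"delta_pos":[1,-2,-25],"spin":0,"claw":0.8},{"delta_pos":[1,-2,-30],"spin":0,"claw":0.8}]'
```

```text
clock: 35.2
position: [0.5414, -0.2743, 0.1309]
tool_rot: [-3.134, -0.053, -0.252]
force: [-0.6, 0.1, -1.5]
grip_width: 0.0291
```

```bash
python3 -m jog '[{"delta_pos":[0,0,-10],"spin":0,"claw":0.8},{"delta_pos":[0,0,-18],"spin":0,"claw":0.8},{"delta_pos":[0,0,-24],"spin":0,"claw":0.8},{"delta_pos":[0,0,-26],"spin":0,"claw":0.8}]'
```

```text
clock: 35.6
position: [0.5411, -0.2742, 0.104]
tool_rot: [-3.134, -0.052, -0.252]
force: [0.1, -0.4, -1.4]
grip_width: 0.0292
```

Cup4 is 37 mm inside without contact. Lower on.

```bash
python3 -m jog '[{"delta_pos":[0,0,-6],"spin":0,"claw":0.8},{"delta_pos":[0,0,-11],"spin":0,"claw":0.8},{"delta_pos":[0,0,-13],"spin":0,"claw":0.8},{"delta_pos":[0,0,-13],"spin":0,"claw":0.8}]'; python3 -m jog '[{"delta_pos":[0,0,0],"spin":0,"claw":0.6},{"delta_pos":[0,0,0],"spin":0,"claw":0.5},{"delta_pos":[0,0,0],"spin":0,"claw":0.5},{"delta_pos":[0,0,0],"spin":0,"claw":0.5}]';python3 -m jog '[{"delta_pos":[0,0,15],"spin":0,"claw":0.5},{"delta_pos":[0,0,40],"spin":0,"claw":0.5},{"delta_pos":[0,0,80],"spin":0,"claw":0.5},{"delta_pos":[-10,30,130],"spin":0.1,"claw":0.5},{"delta_pos":[-40,80,140],"spin":0.25,"claw":0.5},{"delta_pos":[-60,130,140],"spin":0.4,"claw":0.5},{"delta_pos":[-80,180,140],"spin":0.55,"claw":0.4},{"delta_pos":[-90,230,140],"spin":0.65,"claw":0.4}]'; python3 - <<'E'
from h import *
o=bot.observe();print(o["position"],o["tool_rot"],o["clock"])
s=eyes.grab_frame("scene");t=eyes.grab_frame("top");cv2.imwrite("pics/s18.png",s);cv2.imwrite("pics/t18.png",t)
s17=cv2.imread("pics/s17.png")
print("cup1 low",track(s17,s,304,325,325,337),"corner",track(s17,s,293,294,309,306))
g=cv2.cvtColor(s,cv2.COLOR_BGR2GRAY)
for v in range(298,336):print(v,*g[v,296:330])
E
```

```text
clock: 36.0
position: [0.541, -0.2742, 0.0908]
tool_rot: [-3.134, -0.051, -0.252]
force: [0.7, -0.1, -0.8]
grip_width: 0.0291
clock: 36.4
position: [0.5411, -0.2742, 0.091]
tool_rot: [-3.134, -0.052, -0.252]
force: [-0.2, -1.0, 0.4]
grip_width: 0.0428
clock: 37.2
position: [0.4557, -0.0658, 0.2322]
tool_rot: [-3.134, -0.053, 0.403]
force: [1.6, 1.2, -0.2]
grip_width: 0.0514
[ 0.45570604 -0.06583558  0.23219496] [-3.13439202 -0.05327725  0.40282905] 37.2
cup1 low (0.0, 0.0, 0.9965265393257141) corner (0.0, 0.0, 0.9993996620178223)
298 93 90 147 192 184 175 143 100 94 101 95 88 86 86 86 88 88 90 92 94 94 91 94 95 93 96 100 101 100 99 103 104 101 99
299 91 105 125 114 88 108 141 173 182 173 143 102 95 95 89 88 90 90 91 92 90 92 94 94 92 92 94 95 94 96 99 100 99 98
300 81 131 139 84 131 168 154 129 116 107 137 171 182 165 130 103 97 98 91 85 85 87 89 89 91 94 95 95 94 93 92 93 95 93
301 77 136 150 142 187 187 186 184 174 164 153 120 103 105 138 172 181 164 128 99 93 97 90 87 87 92 94 92 92 92 90 92 92 92
302 94 124 115 137 186 184 184 181 183 183 183 184 175 161 151 130 116 107 139 173 1
[... 3675 characters left out ...]
5 85 84 87 110 140 151 150 149 150 150
331 188 186 185 185 187 189 190 184 152 116 111 110 107 101 108 124 119 117 102 83 84 86 86 88 85 88 92 125 155 151 148 148 150 151
332 187 187 186 185 187 188 188 188 186 152 112 110 107 105 102 99 95 93 90 89 88 89 87 93 94 87 89 126 159 150 149 149 150 152
333 188 187 185 186 188 191 188 188 191 176 138 122 109 103 98 97 94 91 91 89 89 86 88 90 93 93 102 130 152 150 150 150 151 151
334 188 187 186 188 189 190 188 186 190 193 196 190 158 121 110 106 101 97 91 88 92 90 97 106 107 104 128 153 151 150 149 150 150 151
335 188 186 185 187 189 189 188 187 189 191 193 190 190 193 196 189 174 165 137 103 105 102 152 197 199 196 177 153 151 151 151 151 150 151
```

Four concentric rims now show (front rim rows 316/321/325/330, even 15 mm steps), tray unmoved: the nest is complete. Push the tray home.

```bash
python3 -m jog '[{"delta_pos":[-6,-180,0],"spin":-0.65,"claw":0.4},{"delta_pos":[-6,-180,0],"spin":-0.65,"claw":0.4},{"delta_pos":[-6,-180,0],"spin":-0.65,"claw":0.4},{"delta_pos":[-6,-180,0],"spin":-0.65,"claw":0.4},{"delta_pos":[-6,-180,-30],"spin":-0.65,"claw":0.4},{"delta_pos":[-6,-180,-70],"spin":-0.65,"claw":0.4},{"delta_pos":[-6,-180,-85],"spin":-0.65,"claw":0.4},{"delta_pos":[-6,-180,-85],"spin":-0.65,"claw":0.4}]'
```

```text
clock: 38.1
position: [0.4489, -0.2419, 0.146]
tool_rot: [-3.132, -0.05, -0.243]
force: [0.7, -0.0, 0.5]
grip_width: 0.0512
```

```bash
python3 -m jog '[{"delta_pos":[0,-4,-30],"spin":0,"claw":0.4},{"delta_pos":[0,-4,-70],"spin":0,"claw":0.4},{"delta_pos":[0,-4,-76],"spin":0,"claw":0.4},{"delta_pos":[0,-4,-76],"spin":0,"claw":0.8},{"delta_pos":[0,-4,-76],"spin":0,"claw":1},{"delta_pos":[0,-4,-76],"spin":0,"claw":1},{"delta_pos":[0,-4,-76],"spin":0,"claw":1}]'; python3 -m jog '[{"delta_pos":[4,-1,0],"spin":0,"claw":1},{"delta_pos":[12,-3,0],"spin":0,"claw":1},{"delta_pos":[24,-6,0],"spin":0,"claw":1},{"delta_pos":[38,-10,0],"spin":0,"claw":1},{"delta_pos":[52,-14,0],"spin":0,"claw":1},{"delta_pos":[64,-17,0],"spin":0,"claw":1},{"delta_pos":[72,-19,0],"spin":0,"claw":1},{"delta_pos":[76,-20,0],"spin":0,"claw":1}]'
```

```text
clock: 38.8
position: [0.4502, -0.2461, 0.072]
tool_rot: [-3.132, -0.054, -0.243]
force: [-1.7, 2.0, 14.9]
grip_width: 0.0089
clock: 39.6
position: [0.5259, -0.2672, 0.0722]
tool_rot: [-3.134, -0.053, -0.244]
force: [-4.1, -6.8, -14.2]
grip_width: 0.0087
```

```bash
python3 -m jog '[{"delta_pos":[5,-1,0],"spin":0,"claw":1},{"delta_pos":[14,-4,0],"spin":0,"claw":1},{"delta_pos":[23,-6,0],"spin":0,"claw":1},{"delta_pos":[29,-8,0],"spin":0,"claw":1},{"delta_pos":[33,-9,0],"spin":0,"claw":1},{"delta_pos":[36,-9,0],"spin":0,"claw":1},{"delta_pos":[38,-10,0],"spin":0,"claw":1},{"delta_pos":[39,-10,0],"spin":0,"claw":1}]'
```

```text
clock: 40.4
position: [0.5593, -0.2765, 0.0717]
tool_rot: [-3.132, -0.042, -0.246]
force: [-36.3, 4.9, 11.8]
grip_width: 0.009
```

Hard stop reached (−36 N). Release and lift away.

```bash
python3 -m jog '[{"delta_pos":[0,0,0],"spin":0,"claw":0.7},{"delta_pos":[0,0,0],"spin":0,"claw":0.4},{"delta_pos":[0,0,0],"spin":0,"claw":0.4},{"delta_pos":[0,0,0],"spin":0,"claw":0.4},{"delta_pos":[0,0,30],"spin":0,"claw":0.4},{"delta_pos":[0,0,80],"spin":0,"claw":0.4},{"delta_pos":[-20,10,130],"spin":0.1,"claw":0.4},{"delta_pos":[-60,60,160],"spin":0.25,"claw":0.4}]'; python3 -m jog '[{"delta_pos":[-50,100,10],"spin":0.15,"claw":0.4},{"delta_pos":[-70,200,10],"spin":0.3,"claw":0.4},{"delta_pos":[-70,250,10],"spin":0.45,"claw":0.4},{"delta_pos":[-70,250,10],"spin":0.5,"claw":0.4},{"delta_pos":[-70,250,10],"spin":0.5,"claw":0.4},{"delta_pos":[-70,250,10],"spin":0.5,"claw":0.4}]'; python3 - <<'E'
from h import *
o=bot.observe();print(o["position"],o["tool_rot"],o["clock"])
s=eyes.grab_frame("scene");t=eyes.grab_frame("top");cv2.imwrite("pics/s19.png",s);cv2.imwrite("pics/t19.png",t)
s5=cv2.imread("pics/s5.png");t7=cv2.imread("pics/t7.png")
print("grip vs home",track(s5,s,311,308,325,330)); print("door",track(t7,t,446,192,480,226),track(t7,t,466,222,482,234))
E
```

```text
clock: 41.2
position: [0.5139, -0.2357, 0.2239]
tool_rot: [-3.135, -0.046, 0.006]
force: [0.3, 1.4, -0.2]
grip_width: 0.0515
clock: 41.8
position: [0.4433, 0.0193, 0.2345]
tool_rot: [-3.134, -0.048, 0.512]
force: [-0.2, -0.7, -0.6]
grip_width: 0.0513
[0.44331988 0.01931421 0.23449557] [-3.13429673 -0.04822315  0.51180094] 41.8
grip vs home (0.0, 0.0, 0.9687199592590332)
door (0.0, 0.0, 0.9986112713813782) (0.0, 0.0, 0.998898446559906)
```

Tray grip matches its home picture exactly (0 px shift), door has not moved. Now close the door by its handle at about (.442,-.434).

```bash
python3 -m jog '[{"delta_pos":[0,-380,0],"spin":1.08,"claw":0.4},{"delta_pos":[0,-380,0],"spin":1.08,"claw":0.4},{"delta_pos":[0,-380,0],"spin":1.08,"claw":0.4},{"delta_pos":[0,-380,0],"spin":1.08,"claw":0.4},{"delta_pos":[0,-380,0],"spin":1.08,"claw":0.4},{"delta_pos":[0,-380,0],"spin":1.08,"claw":0.4},{"delta_pos":[0,-380,0],"spin":1.08,"claw":0.4},{"delta_pos":[0,-380,0],"spin":1.08,"claw":0.4}]'; python3 -m jog '[{"delta_pos":[0,-76,0],"spin":0,"claw":0.4},{"delta_pos":[0,-76,0],"spin":0,"claw":0.4},{"delta_pos":[0,-76,-40],"spin":0,"claw":0.4},{"delta_pos":[0,-76,-80],"spin":0,"claw":0.4},{"delta_pos":[0,-76,-90],"spin":0,"claw":0.4},{"delta_pos":[0,-76,-90],"spin":0,"claw":0.4}]'
```

```text
clock: 42.7
position: [0.4441, -0.3175, 0.2345]
tool_rot: [-3.136, -0.047, 1.496]
force: [1.5, 0.1, 0.9]
grip_width: 0.0516
clock: 43.3
position: [0.443, -0.3942, 0.1437]
tool_rot: [-3.134, -0.048, 1.495]
force: [0.9, -0.6, 0.3]
grip_width: 0.0513
```

```bash
python3 -m jog '[{"delta_pos":[-1,-41,0],"spin":0.1,"claw":0.4},{"delta_pos":[-1,-41,0],"spin":0.1,"claw":0.4},{"delta_pos":[-1,-41,0],"spin":0.1,"claw":0.4}]'; python3 - <<'E'
from h import *
o=bot.observe();print(o["position"],o["tool_rot"])
t7=cv2.imread("pics/t7.png");g=cv2.cvtColor(t7,cv2.COLOR_BGR2GRAY)
# handle bar: bright streak right of door in t7 crop (325-355,270)/4
for v in range(224,232):print(v,*g[v,466:486])
print(pt("top",390+353/4,160+270/4,.102),px("top",(.442,-.434,.102)))
E
```

```text
clock: 43.6
position: [0.442, -0.437, 0.1456]
tool_rot: [-3.135, -0.046, 1.593]
force: [0.0, 0.6, -0.4]
grip_width: 0.0509
[ 0.44200253 -0.4369677   0.14564914] [-3.13517353 -0.0458027   1.59314859]
224 186 185 186 184 183 147 133 132 123 124 124 123 119 122 121 118 99 101 106 129
225 188 185 187 186 181 161 141 134 128 122 123 122 123 119 115 99 80 77 86 124
226 187 186 184 187 187 185 166 162 162 163 166 169 161 123 97 79 74 69 77 104
227 186 186 186 186 189 214 213 215 215 214 216 218 208 136 81 72 70 67 75 81
228 185 185 185 186 190 209 213 211 214 201 201 201 187 129 80 70 81 75 75 83
229 184 185 185 184 184 181 164 162 161 147 146 144 138 117 80 69 100 81 71 99
230 182 184 184 184 183 178 139 127 127 123 126 125 122 116 78 68 106 79 75 108
231 185 185 183 183 187 182 135 124 120 119 125 124 121 118 102 73 101 106 88 104
[ 0.44172715 -0.44442001  0.102     ] [475.40382515 227.40972024]
```

```bash
python3 -m jog '[{"delta_pos":[0,0,-30],"spin":0,"claw":0.4},{"delta_pos":[0,0,-66],"spin":0,"claw":0.4},{"delta_pos":[0,0,-74],"spin":0,"claw":0.4},{"delta_pos":[0,0,-74],"spin":0,"claw":0.8},{"delta_pos":[0,0,-74],"spin":0,"claw":1},{"delta_pos":[0,0,-74],"spin":0,"claw":1},{"delta_pos":[0,0,-74],"spin":0,"claw":1}]' 60; python3 - <<'E'
import numpy as np
from workcell import bot
p=bot.observe()["position"][:2]
H=np.array([.5635,-.361]);h=p-H;print(np.hypot(*h))
for a in list(np.arange(0,-2.0,-.125)):
    c,s=np.cos(a),np.sin(a); q=np.array([[c,-s],[s,c]])@h; print(round(a,3),((q-h)*1000).round(1))
E
```

```text
clock: 44.3
position: [0.4426, -0.4378, 0.0736]
tool_rot: [-3.137, -0.044, 1.593]
force: [-1.3, 0.5, 7.4]
grip_width: 0.008
0.1432413185250234
0.0 [0. 0.]
-0.125 [-8.6 15.7]
-0.25 [-15.2  32.3]
-0.375 [-19.7  49.6]
-0.5 [-22.   67.4]
-0.625 [-22.1  85.3]
-0.75 [-19.9 103. ]
-0.875 [-15.5 120.4]
-1.0 [ -9.  137.1]
-1.125 [ -0.5 152.8]
-1.25 [ 10.  167.3]
-1.375 [ 22.1 180.5]
-1.5 [ 35.8 192. ]
-1.625 [ 50.8 201.7]
-1.75 [ 67.  209.4]
-1.875 [ 83.9 215.1]
```

```bash
python3 -m jog '[{"delta_pos":[-4,8,0],"spin":-0.06,"claw":1},{"delta_pos":[-9,16,0],"spin":-0.125,"claw":1},{"delta_pos":[-15,32,0],"spin":-0.25,"claw":1},{"delta_pos":[-20,50,0],"spin":-0.375,"claw":1},{"delta_pos":[-22,67,0],"spin":-0.5,"claw":1},{"delta_pos":[-22,85,0],"spin":-0.625,"claw":1},{"delta_pos":[-20,103,0],"spin":-0.75,"claw":1},{"delta_pos":[-15,120,0],"spin":-0.875,"claw":1}]'; python3 -m jog '[{"delta_pos":[6,17,0],"spin":-0.125,"claw":1},{"delta_pos":[15,32,0],"spin":-0.25,"claw":1},{"delta_pos":[25,47,0],"spin":-0.375,"claw":1},{"delta_pos":[38,60,0],"spin":-0.5,"claw":1},{"delta_pos":[51,72,0],"spin":-0.625,"claw":1},{"delta_pos":[66,81,0],"spin":-0.75,"claw":1}]'
```

```text
clock: 45.1
position: [0.4257, -0.3165, 0.0737]
tool_rot: [-3.134, -0.043, 0.712]
force: [-7.2, 1.2, -13.2]
grip_width: 0.0085
clock: 45.7
position: [0.4929, -0.2359, 0.074]
tool_rot: [-3.136, -0.045, -0.043]
force: [9.3, -17.9, -38.8]
grip_width: 0.0084
```

```bash
python3 -m jog '[{"delta_pos":[8,4,-1],"spin":-0.06,"claw":1},{"delta_pos":[16,7,-1],"spin":-0.12,"claw":1},{"delta_pos":[22,9,-1],"spin":-0.16,"claw":1},{"delta_pos":[26,10,-1],"spin":-0.19,"claw":1},{"delta_pos":[29,10,-1],"spin":-0.2,"claw":1},{"delta_pos":[31,10,-1],"spin":-0.2,"claw":1}]'
```

```text
clock: 46.3
position: [0.522, -0.2244, 0.0736]
tool_rot: [-3.133, -0.041, -0.243]
force: [-29.2, 11.7, 27.5]
grip_width: 0.008
```

```bash
python3 -m jog '[{"delta_pos":[1,0,0],"spin":0,"claw":1},{"delta_pos":[0,0,0],"spin":0,"claw":0.6},{"delta_pos":[0,0,0],"spin":0,"claw":0.4},{"delta_pos":[0,0,0],"spin":0,"claw":0.4},{"delta_pos":[0,0,0],"spin":0,"claw":0.4},{"delta_pos":[0,0,40],"spin":0,"claw":0.4},{"delta_pos":[0,0,90],"spin":0,"claw":0.4},{"delta_pos":[-20,20,140],"spin":0.1,"claw":0.4}]'; python3 -m jog '[{"delta_pos":[-50,100,10],"spin":0.15,"claw":0.4},{"delta_pos":[-70,200,10],"spin":0.3,"claw":0.4},{"delta_pos":[-70,250,10],"spin":0.45,"claw":0.4},{"delta_pos":[-70,250,10],"spin":0.5,"claw":0.4},{"delta_pos":[-70,280,10],"spin":0.5,"claw":0.4},{"delta_pos":[-70,280,10],"spin":0.5,"claw":0.4}]'; python3 - <<'E'
from h import *
o=bot.observe();print(o["position"],o["tool_rot"],o["clock"])
s=eyes.grab_frame("scene");t=eyes.grab_frame("top");cv2.imwrite("pics/s20.png",s);cv2.imwrite("pics/t20.png",t)
# predicted edges of a door at angle a: top outer corners
H=np.array([.5635,-.361])
for a in(0,.05,.1,.2):
    y=-.25+a;d=np.array([-np.sin(y),np.cos(y)]);n=-np.array([np.cos(y),np.sin(y)])
    print(a,[px("scene",[*p,.12]).round(1) for p in(H+.16*d+.045*n,H+.045*n,H+.16*d)],px("top",[*(H+.16*d+.045*n),.12]).round(1))
g=cv2.cvtColor(s,cv2.COLOR_BGR2GRAY)
for v in range(276,296):print(v,*g[v,300:346])
for a,b in(("tape",(340,245,386,285)),("pack",(248,238,292,282)),("meter",(272,136,312,162)),("red",(338,153,362,176))):print(a,track(cv2.imread("pics/scene0.png"),s,*b,m=6,k=3))
E
```

```text
clock: 47.1
position: [0.5053, -0.2085, 0.2091]
tool_rot: [-3.135, -0.042, -0.144]
force: [0.5, 0.4, 1.1]
grip_width: 0.0514
clock: 47.7
position: [0.4346, 0.0743, 0.2195]
tool_rot: [-3.134, -0.043, 0.357]
force: [1.5, -0.2, 0.8]
grip_width: 0.0511
[0.43462793 0.07427951 0.2194712 ] [-3.13422105 -0.04300613  0.35737742] 47.7
0 [array([319.4, 281.8]), array([304.2, 337.6]), array([335.2, 285.2])] [410.4 194.4]
0.05 [array([316.5, 281.9]), array([304. , 338.5]), array([332.3, 284.6])] [410.6 196.6]
0.1 [array([313.5, 282.2]), array([303.9, 339.4]), array([329.5, 284.2])] [410.9 198.9]
0.2 [array([307.6, 283.2]), array([303.6, 341.2]), array([323.8, 283.8])] [411.8 203.4]
276 97 76 54 59 90 103 95 69 50 60 61 55 48 46 45 47 44 47 45 46 46 47 47 58 67 61 46 62 82 79 60 45 56 83 105 116 114 113 108 104 100 96 93 90 87 86
277 98 77 57 46 50 56 52 45 54 63 62 59 59 62 61 60 58 60 57 57 57 56 55 61 66 65 60 55 58 67 68 70 76 89 107 119 121 117 109 106 103 102 97 90 88 87
278 99 89 90 91 88 85 84 85 79 68 61 68 87 94 94 92 88 86 84 82 78 75 77 72 65 72 81 86 88 90 92 91 91 93 108 122 120 118 
[... 2370 characters left out ...]
90 95 80 77 123 156 155 129 106 101 101 98 96 94 94 93 133 163 152 152 152 152 151 152 153 153 152 153 155 154 153 160 134 99 142 153 153 153 153 151 154 152 152 153 153 152
294 91 95 95 97 171 226 216 199 191 176 145 125 102 101 102 83 138 176 152 153 154 153 154 151 151 151 152 152 153 155 156 138 95 117 157 152 153 152 152 151 150 150 153 152 153 152
295 98 95 96 95 142 183 194 215 227 226 208 199 189 202 187 124 156 180 153 151 152 152 152 152 152 152 152 152 153 156 156 126 63 114 151 151 151 153 153 151 150 151 152 153 153 152
tape (0.0, 0.0, 0.9997603297233582)
pack (0.0, 0.0, 0.9948717355728149)
meter (0.0, -0.33333333333333304, 0.06431038677692413)
red (0.0, 0.0, 0.9874860644340515)
```

```bash
python3 - <<'E'
from h import *
s=cv2.imread("pics/s20.png");g=cv2.cvtColor(s,cv2.COLOR_BGR2GRAY).astype(int)
L,R,D=[],[],[]
for v in range(290,332,3):
    r=g[v,300:345]; j=int(np.argmin(r[16:36]))+16 if v<305 else int(np.argmin(r[12:36]))+12
    w=g[v,300:345]; print(v,*g[v,(300+j-4):(300+j+5)],"gap@",300+j)
t=cv2.imread("pics/t20.png");t0=cv2.imread("pics/top0.png");t7=cv2.imread("pics/t7.png")
print("meter",track(t7,t,222,206,246,248,m=5,k=4),"red2",track(t7,t,246,154,270,178,m=5,k=4))
E
```

```text
290 96 97 95 90 83 131 170 159 150 gap@ 316
293 154 153 160 134 99 142 153 153 153 gap@ 333
296 151 153 161 135 85 132 151 151 151 gap@ 332
299 151 151 156 126 74 123 152 150 150 gap@ 331
302 156 155 157 136 81 109 151 150 150 gap@ 330
305 155 155 156 142 98 119 158 152 150 gap@ 329
308 154 154 160 133 102 143 152 151 152 gap@ 329
311 154 153 161 134 71 123 154 153 151 gap@ 328
314 155 155 158 129 78 123 154 153 152 gap@ 327
317 156 155 158 134 67 107 155 152 151 gap@ 326
320 155 155 155 136 81 113 160 154 152 gap@ 325
323 155 155 158 124 88 141 153 151 149 gap@ 325
326 153 155 162 128 74 130 153 150 151 gap@ 324
329 152 154 165 139 79 126 155 153 152 gap@ 323
meter (0.0, 0.0, 0.9972902536392212) red2 (0.0, 0.0, 0.9943638443946838)
```

```bash
python3 -c "
from workcell import bot
bot.job_done()"
```

```text
the job is handed in; nothing more can be done
```

The job is handed in at about 48 s on the robot's clock, with the gripper clear of everything. All four cups were present and are nested in the tray; the tray is home and the door is shut.

**What I did:** I swung the door open to about 1.85 rad by its handle and pulled the tray to its stop. I put cup1 near the middle of the tray, then nested cup2, cup3 and cup4 in it. After that I pushed the tray home and closed the door by its handle.

**Last checks:**
- **Nest:** four concentric rims showed in even steps, about 3–4 mm from the tray's middle. This was checked before the tray went in; nothing could be seen inside afterwards.
- **Tray:** it met its stop with 36 N, and its grip showed no shift against the earlier picture of it fully home.
- **Door:** it met its stop with 29 N. The seam to the roof is even along its whole length and the free corner is where I predicted for a shut door.
- **Bystanders:** the tape, separator pack, tester and the nearby red look-alike showed no shift. In the last scene view the tester did not match, probably hidden by the arm, so I checked it in the top view. I did not check the second red look-alike.

**What went less well:**
- The tray slid in about 11–13 mm after cup2 was placed and again after cup3, for a reason I did not find. I pulled it fully out again before cup3, but cup4 went in with the tray at about 0.112 m.
- Setting cup1 down briefly pressed with 52 N through the held cup. Cup3 rubbed the wall of cup2 with about 20 N until I shifted it 3 mm.

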